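# Mount a steel lug in the sprung grinding jig

### The arm

A 6-joint arm with a two-finger parallel gripper is mounted at the origin on the work surface. World frame = base frame: x ahead of the robot, y to its left, z up, the work surface at z = 0. Lengths are in mm, angles in rad, forces in N, time in s.
With the tool pointing down it reaches from about 400 to 925 mm from the base axis. Payload 12.5 kg.
Tool frame: the origin (TCP) lies at the very end of the fingers, on their centre line; the grasp point (between the pads) lies 19 mm behind it; z points along the fingers, y is the line along which they close (so a half turn about z gives the same grasp; the last joint's range is limited). The gripper opens to 95 mm and grips with 3 to 60 N. Pads are 20 mm wide; open, the fingers measure 119 mm over their backs; the gripper's body (75 mm by 180 mm) begins 59 mm behind the grasp point.
Start: joints at [-1.258, 0.491, 1.559, -0, 1.092, -0.106], TCP at [254.189, -570.994, 214.661] pointing down, gripper open.
Joint ranges: [-3.1, 3.1], [-0.84, 2.19], [0.05, 2.79], [-1.13, 4.28], [0.06, 2.93], [-2.69, 2.69]. Speed limits (rad/s): [2.22, 2.22, 2.79, 3.14, 3.14, 3.14].

### API

Orientations are given as [roll, pitch, yaw] about the fixed x, y, z axes, in that order (R = Rz(yaw) Ry(pitch) Rx(roll)).
In Python, from cell import * gives the robot as it stands.
- The arm moves only by the tool step_arm, never from a script. Its argument "plan" is a list of rows, each an object of numbers: "x", "y", "z": the shift along the tool's x, y, z in units of 25 mm (1.0 is 25 mm); "rx", "ry", "rz": the turn, a rotation vector about the tool's x, y, z in units of 0.1 rad (1.0 is 0.1 rad). In form: [{"x": .., "y": .., "z": .., "rx": .., "ry": .., "rz": ..}, ...]. A call has exactly 10 rows; each row shifts and turns the commanded pose from where the row before left it, along the tool's axes as they then stand; what a row does not reach is not made up. A row lasts 1/12 s, in which the tool goes at most 41.7 mm and 7.16 degrees, less where a joint would pass 70% of its speed; a pose out of reach is approached as far as the arm can. A call with a number of a shift or a turn outside -1 to 1 is refused whole. A call with a gripper value outside its range is refused whole. "jaw" is the closure, from -1 (fully open) to 1 (shut), so that 0 is half open, set as the call begins (left out, the last holds). The fingers move at their own pace and stop on an object; the grip force is fixed at half the most. Time passes only in rows, so rows that do not move let the fingers close, or fill a call up. It gives the time, the measured TCP pose, the force, the opening and the grip force at its end, in the units of the state.
- state(): the state, without advancing time (a new reading comes with each control period).
- read_camera(name): name is "scene" or "top"; returns a dict with "image" (384x512x3 uint8, red, green, blue), "depth" (384x512 float32, mm along the optical axis (not along the pixel's ray), 0 where there is no reading), "vfov" (degrees; the focal length in pixels is half the picture's height over the tangent of half this angle, whatever the lens; pixels are square), "cx", "cy" (the principal point, pixels), "R" (3x3) and "t" (3): a world point X has camera coordinates R X + t. Camera axes: x right, y down, z forward; pixel columns grow to the right and rows downward; lengths in mm; the calibration is good to about 2 mm. A picture is of the moment at which its call begins.
- job_done(): hands the job in; it is judged then, once.
The state is a dict: "t": time; "joints": joint angles; "qvel": joint speeds; "tau": joint torques, N m; "eef_pos": TCP position; "tcp_rot": TCP orientation; "ft_force": force on the tool from outside, world axes, zero at the start; "moment": the same for the moment, N m; "opening": opening from 0.0 (shut) to 1.0 (fully open); "grip_force": force on a finger pad.
Only numpy, scipy, OpenCV 4.12 (cv2) and the standard library are available. Lean on these libraries where they do the work, as an engineer would, in place of code of your own. Each camera call takes 0.05 s, during which the arm holds its last target. There are 200 camera calls.

### The job

Take the plain oblong steel lug (not the spanner) up off its peg on the leaning rack and set it down flat between the guides of the grinding jig, centred lengthwise on the two rests. Then swing the jig's sprung hold-down bar down over it, keep it down while you slide the bar's bolt fully home under the keeper, and let go. Never let the bar fly back, and leave the spanner and everything else on the bench alone.

Things in the scene. Friction and masses are not known exactly. Their poses are not given: they have to be found in the camera images.
- lug_center (a point): Centre of the lug: plain steel oblong, 150 x 40 x 14 mm, about 0.5 kg, with one 20 mm hole (eye) 55 mm from the centre. x: along its length to the eye, y: across, z: square to its flat face. It hangs by the eye on one rack peg, eye end uppermost, z up and towards the rack's front, 30 deg from vertical. Grip it across the width at mid-length, tool square to the face; 14 mm free air below it.
- spanner_center (a point): The spanner on the other peg (stays there): dark steel, 130 mm long, 10 mm thick, a 20 mm wide shank below a 44 mm square head with an eye. Axes as the lug. Which peg carries which varies. The point lies on the shank, 55 mm below the eye.
- pegs_mid (a point): Point midway between the tips of the rack's two pegs. z up, x level from the rack's low front edge to its high back, y along the pegs, which stand at y = +60 and -60 mm. The face rises 30 deg from level towards +x.
- rack: The fixed leaning rack, 260 mm wide, 175 mm deep, 170 mm high to the peg tips; origin at the centre of its underside, axes as pegs_mid. Its pegs stand square to the 30 deg face, so they lean towards -x as they rise; 12 mm thick, they stick out 18 mm above the lug's upper face. Move the lug 35 mm or more along the peg, square to the face, to free it.
- nest (a point): Where the lug's centre belongs when seated in the jig, 43 mm above the bench. z up, x along the lug's length away from the bar's hinge, y across. Two crosswise rests at x = +50 and -50 mm carry the lug 36 mm above the bench, between guide posts at x = +58 and -58 mm, 52 mm apart inside, tops 48 mm above the bench. Either end first. Sides free for fingers at mid-length.
- jig: The fixed grinding jig: grey plate 250 x 235 mm, 10 mm thick, with rests, guide posts, sprung hold-down bar and keeper; origin on the bench, 10 mm behind the nest along x; axes as nest. The keeper is a steel bridge at x = 40, y = 92 to 118 mm of the origin, its underside 75.5 mm and its top 83.5 mm above the bench.
- bar_hinge (a point): Middle of the hold-down bar's hinge axis, 110 mm from the nest along -x, 55 mm above the bench. Axes as nest; hinge axis y. The bar is a flat steel U: two arms 140 mm apart, joined by a cross strap 30 mm wide, 6 mm thick, 152 mm long, centred 140 mm from the hinge.
- bar (a joint): Angle of the bar, rad: 0 = down, level over the lug (2 mm above it); 1.48 = nearly upright, where its torsion springs drive it. At angle a the arms point along (cos a, 0, sin a) of nest axes. The springs open it with 0.5 N m when up, 1.5 N m when down (4 to 11 N at the strap): it flies up unless held or bolted.
- bolt (a joint): Slide of the bolt, m: 0 drawn back, 0.040 fully home (end stop); starts 0 to 0.008. Slides along +y of nest, 2 N friction, stays where left. A 12 mm rod on top of the strap; with the bar fully down (under 0.03) its end goes under the keeper and keeps the bar down. The bar passes the keeper only while the bolt is slid less than 0.016.
- bolt_tab (a point): Grip point on the bolt's black thumb tab, 18 mm thick along y, 30 mm along the arms, standing square to the strap, 20 mm short of the tab's end. x along the arms from the hinge, y as nest, z along the tab outwards. At bar angle a (mm from the hinge, nest axes): x = 140 cos a - 46 sin a, z = 140 sin a + 46 cos a.
- disc: Orange grinding disc, 115 mm across, lying flat near the back of the bench. Leave alone.
- hammer: Hammer lying on the far right of the jig. Leave alone.
- wirebrush: Brush lying near the robot between the rack and the jig. Leave alone.
- can: Spray can, 60 mm across, 150 mm tall, standing at the back. Leave alone.
- tray: Open steel tray 160 x 110 x 40 mm behind the rack. Leave alone.
- offcut: Box-section offcut 180 x 40 x 40 mm to the right of the jig. Leave alone.
- cleatblock: Dark steel block 90 x 60 x 50 mm behind the jig to the right. Leave alone.
- bolt_foot (a point): Foot of the tab, on the strap's middle plane, 140 mm from the hinge; axes as bolt_tab. With the bar up the tab points level, towards -x of nest: fingers coming from above, upright or tilted towards +x of nest, can pinch its 18 mm. Held so it can be swung down and slid; the pinch turns and creeps on it, so press on until the bar is fully down. The strap beside the tab can also be pressed.
Not all that is in view belongs to the job. What is shaped like the part that bears lug_center but yellow is not meant.

How it is judged (in metres and radians):
On the way, in this order (a step that is already met when the one before it is completed fails the run):
1. the lug is off its peg, well away from the rack's pegs (distance between lug_center and pegs_mid above 0.17 m), for 0.1 s.
2. the lug is set down in place between the guides while still in the fingers (not dropped in) (x of lug_center in the frame of nest between -0.015 and 0.015 m and y of lug_center in the frame of nest between -0.01 and 0.01 m and angle between the x axis of lug_center and the x axis of nest, either way round below 0.15 rad and z of lug_center in the frame of nest below 0.01 m and contact force between the fingers and lug above 0.5 N), for 0.05 s.
3. the lug lies in place, let go (x of lug_center in the frame of nest between -0.015 and 0.015 m and y of lug_center in the frame of nest between -0.01 and 0.01 m and angle between the x axis of lug_center and the x axis of nest, either way round below 0.15 rad and angle between lug_center's own z axis and vertical below 0.1 rad and z of lug_center in the frame of nest below 0.004 m and contact force between the fingers and lug below 0.2 N), for 0.2 s.
4. the bar is wound fully down over the seated lug, with the bolt still drawn back (less than 16 mm) (x of lug_center in the frame of nest between -0.015 and 0.015 m and y of lug_center in the frame of nest between -0.01 and 0.01 m and angle between the x axis of lug_center and the x axis of nest, either way round below 0.15 rad and angle between lug_center's own z axis and vertical below 0.1 rad and z of lug_center in the frame of nest below 0.004 m and value of joint bar below 0.06 rad and value of joint bolt below 0.016 m), for 0.1 s.
5. the bolt is home under the keeper with the bar down (value of joint bar below 0.08 rad and value of joint bolt above 0.03 m), for 0.2 s.
At the end, for the whole second after the job is handed in: The lug lies flat on the rests within 15 mm lengthwise, 10 mm sideways and 0.15 rad of the nest; the bar is down (below 0.08 rad) and held there by the bolt, slid at least 30 mm of its 40 mm; all at rest and let go (all of step 5 and x of lug_center in the frame of nest between -0.015 and 0.015 m and y of lug_center in the frame of nest between -0.01 and 0.01 m and angle between the x axis of lug_center and the x axis of nest, either way round below 0.15 rad and angle between lug_center's own z axis and vertical below 0.1 rad and z of lug_center in the frame of nest below 0.004 m and velocity of joint bar below 0.05 rad/s and linear speed of lug below 0.02 m/s); the robot touches nothing.
It fails at once if the bar flies back (opens faster than 4 rad/s) (velocity of joint bar above 4 rad/s).
It fails at once if the spanner is taken or knocked off its place (moved over 30 mm) (distance of spanner_center from where it was at the start of the episode above 0.03 m).
It fails at once if a bystander on the bench (disc, hammer, brush, can, tray, offcut or block) is moved over 30 mm (distance of any of disc, hammer, wirebrush, can, tray, offcut, cleatblock from where it was at the start of the episode above 0.03 m).
It also fails if it takes over 72 s, if anything falls off the work surface, if the arm or the gripper's body presses on something with over 40 N, if the wrist force passes 120 N, or if a joint passes its speed limit or range.

## Working session

There is one attempt and no reset: what is moved stays moved. The work goes in short steps, Python scripts to look and compute and a tool call to move; the robot and the scene stay as the last step left them, time stands still between calls to the robot, and variables do not carry over. Pictures are saved under pics/ and viewed, at most 10 in all, crops included, and the job is handed in when it is done.

Besides the shell and the picture viewer there is one more tool, called as name(argument=value, ...), one argument or row to a line, values as JSON. step_arm: Moves the arm, as the interface text tells. Shifts and turns lie within -1 to 1; 1 stands for 25 mm of shift or 0.1 rad of turn. Its arguments: {"type":"object","properties":{"plan":{"type":"array","items":{"type":"object","properties":{"x":{"type":"number"},"y":{"type":"number"},"z":{"type":"number"},"rx":{"type":"number"},"ry":{"type":"number"},"rz":{"type":"number"}}}},"jaw":{"type":"number"}},"required":["plan"]}

```bash
ls; mkdir -p pics; cat > h.py <<'E'
from cell import *
import numpy as np, cv2
def save(n,f):
    c=read_camera(n); cv2.imwrite(f,cv2.cvtColor(c["image"],cv2.COLOR_RGB2BGR)); np.savez(f.replace('.png','.npz'),**c); return c
def pts(c):
    h,w=c["depth"].shape; f=h/2/np.tan(np.radians(c["vfov"])/2)
    u,v=np.meshgrid(np.arange(w),np.arange(h)); d=c["depth"]
    P=np.stack([(u-c["cx"])/f*d,(v-c["cy"])/f*d,d],-1)
    return (P-c["t"])@c["R"]   # R^T (P-t)
E
python3 - <<'E'
from h import *
for n in("scene","top"):
    c=save(n,f"pics/{n}0.png"); print(n,c["vfov"],c["cx"],c["cy"],c["R"],c["t"])
    P=pts(c); print((c["depth"]>0).mean())
print(state())
E
```

```text
pics
scene 54.06568883405637 255.9518387072711 192.256606496107 [[ 0.15556206  0.98779718 -0.00756124]
 [ 0.86148714 -0.13940779 -0.48826773]
 [-0.48336358  0.06944202 -0.87266113]] [ -26.37868036 -408.36930546 1735.70955107]
0.99591064453125
top 54.46017830631847 255.76750695264076 194.43659366866507 [[ 0.02547529 -0.99944529 -0.02145031]
 [-0.99788193 -0.02413898 -0.06040668]
 [ 0.05985538  0.02294375 -0.99794334]] [ -45.87766299  518.61968442 1384.3564409 ]
0.996124267578125
{'t': 0.1, 'joints': array([-1.25755819e+00,  4.91498241e-01,  1.55944893e+00, -2.57972382e-05,
        1.09168982e+00, -1.05603315e-01]), 'qvel': array([ 0.00015441,  0.00012525, -0.00254926,  0.00036663, -0.00074207,
        0.00101762]), 'tau': array([ 4.94544336e-03, -6.13618469e+01, -2.58605844e+01,  6.94885617e-02,
        4.70420870e-02, -5.11933843e-05]), 'eef_pos': array([ 254.12687956, -570.7373728 ,  214.10002   ]), 'tcp_rot': array([-3.14055172e+00, -8.73282582e-05,  4.18853312e-01]), 'ft_force': array([-0.113317  ,  0.87255314, -1.0602904 ]), 'moment': array([ 0.00136903, -0.01908847, -0.03862579]), 'grip_force': 0.0, 'opening': 1.0030389358807994}
```

```bash
python3 -c "
import cv2
for n in('scene','top'):
    a=cv2.imread(f'pics/{n}0.png'); cv2.imwrite(f'pics/{n}0b.png',cv2.resize(a,(800,600)))"
```

```text
(no output)
```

View pics/scene0b.png

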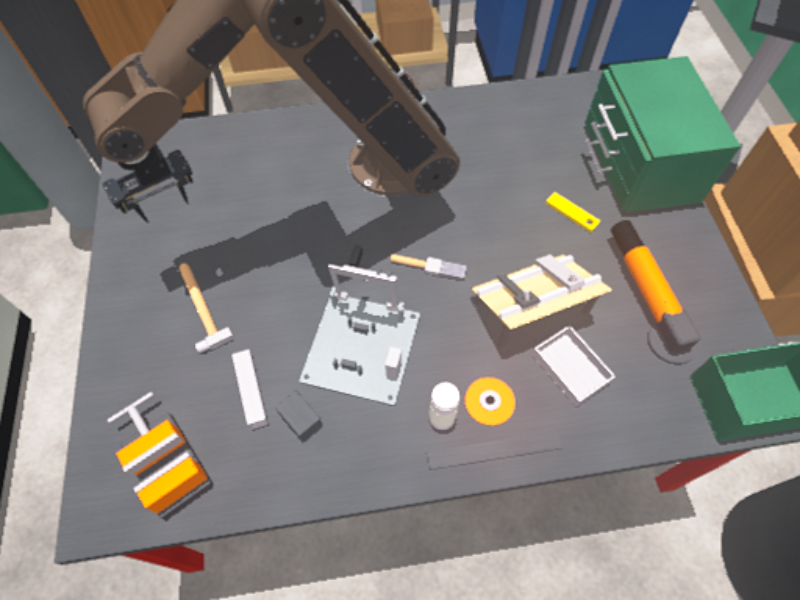

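View pics/top0b.png

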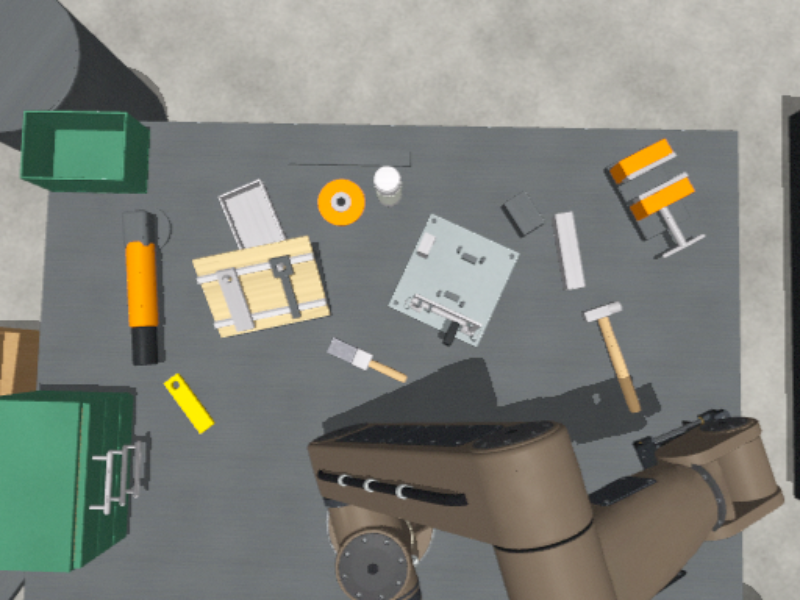

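The scene view shows the rack at about (542,290), with two parts on it, and the jig at (362,345). In the top view:
- **Light oblong at (235,300):** on the left peg, light steel with a plain outline, so it fits the lug.
- **Dark part at (286,287):** has a square head and a narrow shank, so it is the spanner.
- **Yellow strip at (188,403):** a decoy.

I'll confirm this in an enlarged crop.

```bash
python3 - <<'E'
import cv2,numpy as np
a=cv2.imread('pics/top0.png')
l=cv2.resize(a[145:225,115:215],(400,320),interpolation=cv2.INTER_CUBIC)
r=cv2.resize(a[130:230,240:340],(400,400),interpolation=cv2.INTER_CUBIC)
s=cv2.imread('pics/scene0.png')
o=np.zeros((600,800,3),np.uint8); o[:320,:400]=l; o[:400,400:]=r
o[320:600,:400]=cv2.resize(s[155:225,295:395],(400,280),interpolation=cv2.INTER_CUBIC)
cv2.imwrite('pics/crop0.png',o)
E
```

```text
(no output)
```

View pics/crop0.png

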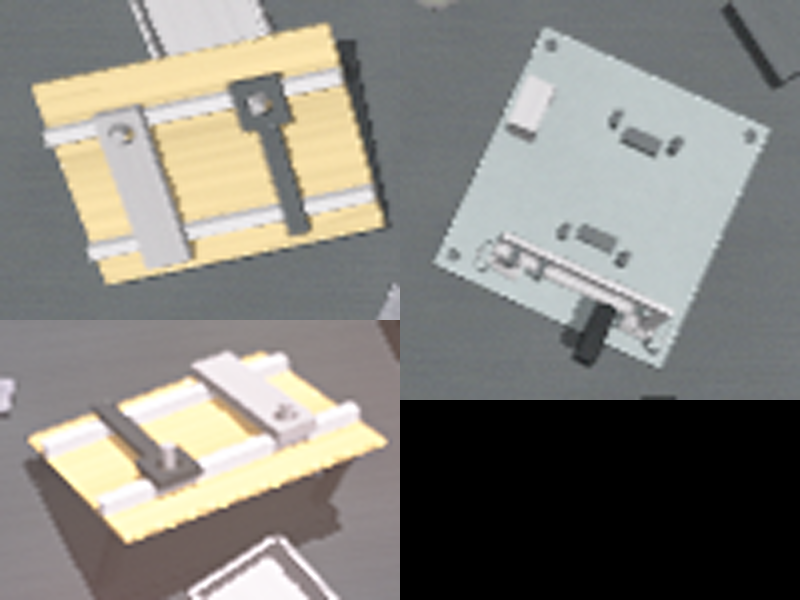

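The crop confirms it: the plain light oblong at top-view pixel (151,192) is the lug, and the dark part at (182,184) is the spanner. The jig's bar is up, its tab is at about (288,213), and the white keeper is at (272,157). Next I'll measure in 3D.

```bash
cat > m.py <<'E'
from h import *
def plane(X):
    for _ in range(6):
        m=X.mean(0); n=np.linalg.svd(X-m,full_matrices=False)[2][2]; n*=np.sign(n[2]); d=(X-m)@n
        X=X[abs(d)<max(2.5*d.std(),1.0)] if d.std()>1 else X
    return m,n
def L(f): return dict(np.load(f))
rois={"top":((145,225,115,215),(130,230,240,340)),"scene":((155,225,295,395),(165,260,185,275))}
if __name__=="__main__":
  for n in rois:
    c=L(f"pics/{n}0.npz"); P=pts(c); hsv=cv2.cvtColor(c["image"],cv2.COLOR_RGB2HSV)
    a,b,l,r=rois[n][0]; Q=P[a:b,l:r]; H=hsv[a:b,l:r]
    ye=(H[...,0]>12)&(H[...,0]<32)&(H[...,1]>60)&(H[...,2]>120)&(Q[...,2]>60)
    m,nn=plane(Q[ye]); print(n,"face",m.round(1),nn.round(3),"tilt",np.degrees(np.arccos(nn[2])).round(1))
    h=(Q-m)@nn
    up=((h>18)&(h<36)&(H[...,1]<60)).astype(np.uint8)
    k,lab,st,ce=cv2.connectedComponentsWithStats(up)
    for i in range(1,k):
        if st[i,4]<60: continue
        X=Q[lab==i]; g=np.median(H[...,2][lab==i]); mm,n2=plane(X)
        ex=np.array([-nn[0],-nn[1],0]);ex/=np.linalg.norm(ex) # level, up the face
        ez=nn; ey=np.cross(ez,ex); ey/=np.linalg.norm(ey); ex=np.cross(ey,ez)
        hh=np.median((X-m)@nn)
        uv=np.c_[(X-mm)@ex,(X-mm)@ey].astype(np.float32); (cu,s,an)=cv2.minAreaRect(uv)
        C=mm+cu[0]*ex+cu[1]*ey
        print("  part",st[i,4],"px",ce[i]+[l,a],"val",g,"h",hh.round(1),"C",C.round(1),np.round(s,1),round(an,1),"n",n2.round(3))
        print("   ex",ex.round(3))
    a,b,l,r=rois[n][1]; Q=P[a:b,l:r]; H=hsv[a:b,l:r]
    pl=((Q[...,2]>4)&(Q[...,2]<16)&(H[...,2]>110)).astype(np.uint8)
    pl=cv2.morphologyEx(pl,cv2.MORPH_OPEN,np.ones((3,3)))
    X=Q[pl>0]; (cu,s,an)=cv2.minAreaRect(X[:,:2].astype(np.float32)); print(" plate z",np.median(X[:,2]).round(1),np.round(cu,1),np.round(s,1),round(an,2))
    hi=((Q[...,2]>22)).astype(np.uint8)
    k,lab,st,ce=cv2.connectedComponentsWithStats(hi)
    for i in range(1,k):
        if st[i,4]<8: continue
        X=Q[lab==i]; print("  hi",st[i,4],ce[i].round(0)+[l,a],"med",np.median(X,0).round(1),"lo",X.min(0).round(1),"hi",X.max(0).round(1),np.median(H[...,2][lab==i]))
    tb=(H[...,2]<60)&(Q[...,2]>120)
    if tb.sum(): X=Q[tb]; print("  tab",tb.sum(),np.median(X,0).round(1),X.min(0).round(1),X.max(0).round(1))
E
python3 m.py
```

```text
top face [563.3 276.4 112.1] [-0.486 -0.114  0.867] tilt 29.9
  part 286 px [182.45454545 180.31468531] val 114.0 h 23.7 C [542.3 215.9 119.6] [154.4  44.2] 2.1 n [-0.48  -0.136  0.866]
   ex [0.844 0.198 0.499]
  part 482 px [150.05186722 191.82365145] val 205.0 h 27.5 C [511.6 334.3 122.7] [ 44.1 151.2] 89.1 n [-0.483 -0.124  0.867]
   ex [0.844 0.198 0.499]
 plate z 10.2 [ 583.5 -160.4] [235.9 252.3] 66.68
  hi 8 [248. 130.] med [ 7.584e+02 -2.000e-01  3.200e+01] lo [757.   -9.2  22.7] hi [761.6  13.7  43.4] 149.0
  hi 274 [332. 138.] med [ 734.5 -312.    49.5] lo [ 435.8 -335.1   22.1] hi [ 763.   -65.1 1411.9] 122.0
  hi 113 [272. 157.] med [652.  -89.3  82.3] lo [ 631.1 -110.4   22.6] hi [680.3 -71.6  89.4] 222.0
  hi 11 [293. 159.] med [ 651.2 -168.4   44.7] lo [ 645.9 -174.5   24.7] hi [ 658.5 -164.3   50.6] 135.0
  hi 43 [300. 165.] med [ 631.8 -194.7   35.3] lo [ 435.8 -213.4   25.9] hi [ 642.7  -65.1 1411.9] 130.0
  hi 12 [308. 166.] med [ 626.8 -224.    45.1] lo [ 621.6 -230.5   26.9] hi [ 633.3 -219.9   54.6] 117.0
  hi 10 [280. 187.] med [ 545.4 -122.    46. ] lo [ 540.
[... 1221 characters left out ...]
hi 46 [230. 209.] med [ 542.1 -159.2   34.2] lo [ 525.2 -177.9   23. ] hi [ 551.6 -139.5   40. ] 140.0
  hi 16 [238. 209.] med [ 548.7 -127.8   42.6] lo [ 540.8 -132.6   22.4] hi [ 553.2 -123.2   52.4] 124.0
  hi 152 [251. 232.] med [665.1 -96.1  81.6] lo [ 629.3 -115.3   22.8] hi [680.8 -73.4  88.8] 244.0
  hi 16 [214. 232.] med [ 630.6 -228.6   43.3] lo [ 622.7 -234.9   26.6] hi [ 635.3 -224.3   52.2] 123.0
  hi 66 [224. 233.] med [ 636.7 -192.5   36. ] lo [ 622.3 -217.5   22.3] hi [ 658.6 -170.3   51.1] 141.0
  hi 76 [189. 256.] med [ 711.7 -323.2   50.1] lo [ 689.4 -338.3   43.3] hi [ 725.7 -300.2   54.8] 139.0
  tab 11 [ 465.  -144.7  200.5] [ 449.6 -159.   187.2] [ 474.3 -136.1  211.2]
```

step_arm(
  plan=[
    {"x":1,"y":-0.61,"z":-0.5},
    {"x":1,"y":-0.61,"z":-0.5},
    {"x":1,"y":-0.61,"z":-0.5},
    {"x":1,"y":-0.61,"z":-0.5},
    {"x":1,"y":-0.61,"z":-0.5},
    {"x":1,"y":-0.61,"z":-0.5},
    {"x":1,"y":-0.61,"z":-0.5},
    {"x":1,"y":-0.61,"z":-0.5},
    {"x":1,"y":-0.61,"z":-0.5},
    {"x":1,"y":-0.61,"z":-0.5},
  ],
  jaw=-0.4,
)

```text
schema error: expected keys x, y, z, rx, ry, rz
```

step_arm(
  plan=[
    {"x":0.55,"y":-1,"z":0.07},
    {"x":0.55,"y":-1,"z":0.07},
    {"x":0.55,"y":-1,"z":0.07},
    {"x":0.55,"y":-1,"z":0.07},
    {"x":0.55,"y":-1,"z":0.07},
    {"x":0.55,"y":-1,"z":0.07},
    {"x":0.55,"y":-1,"z":0.07},
    {"x":0.55,"y":-1,"z":0.07},
    {"x":0.55,"y":-1,"z":0.07},
    {"x":0.55,"y":-1,"z":0.07},
  ],
)

```text
schema error: expected keys x, y, z, rx, ry, rz
```

step_arm(
  plan=[
    {"x":0.55,"y":-1,"z":0.07},
    {"x":0.55,"y":-1,"z":0.07},
    {"x":0.55,"y":-1,"z":0.07},
    {"x":0.55,"y":-1,"z":0.07},
    {"x":0.55,"y":-1,"z":0.07},
    {"x":0.55,"y":-1,"z":0.07},
    {"x":0.55,"y":-1,"z":0.07},
    {"x":0.55,"y":-1,"z":0.07},
    {"x":0.55,"y":-1,"z":0.07},
    {"x":0.55,"y":-1,"z":0.07},
  ],
)

```text
schema error: expected keys x, y, z, rx, ry, rz
```

step_arm(
  plan=[
    {"rz":0.93},
    {"rz":0.93},
    {"ry":0.873},
    {"ry":0.873},
    {"ry":0.873},
    {"ry":0.873},
    {"ry":0.873},
    {"ry":0.873},
    {},
    {},
  ],
)

```text
schema error: expected keys x, y, z, rx, ry, rz
```

```bash
cat >> h.py <<'E'
from scipy.spatial.transform import Rotation as Ro
def go(p=None,x=None,z=None,s=None):
    """delta to TCP position p and axes x,z, in tool units (25mm, 0.1rad)"""
    s=s or state(); R=Ro.from_euler('xyz',s["tcp_rot"])
    if p is not None: print("shift(units, tool now)",(R.inv().apply(np.array(p)-s["eef_pos"])/25).round(2))
    if z is not None:
        z=np.array(z,float);z/=np.linalg.norm(z); x=np.array(x,float); y=np.cross(z,x);y/=np.linalg.norm(y);x=np.cross(y,z)
        T=Ro.from_matrix(np.c_[x,y,z]); print("turn",((R.inv()*T).as_rotvec()*10).round(2))
        if p is not None: print("shift(after turn)",(T.inv().apply(np.array(p)-s["eef_pos"])/25).round(2))
    print("t",round(s["t"],2),"pos",s["eef_pos"].round(1),"rot",s["tcp_rot"].round(3),"F",s["ft_force"].round(1),"open",round(s["opening"],3),"grip",round(s["grip_force"],1),"j",s["joints"].round(2))
E
python3 - <<'E'
from h import *
go([474.5,322.6,189],[.8425,.2007,.5],[.4864,.1159,-.866])
E
```

```text
shift(units, tool now) [ 22.59 -29.06   1.04]
turn [-0.49  5.22  1.8 ]
shift(after turn) [ 14.1  -32.72   9.3 ]
t 0.1 pos [ 254.1 -570.7  214.1] rot [-3.141 -0.     0.419] F [-0.1  0.9 -1.1] open 1.003 grip 0.0 j [-1.26  0.49  1.56 -0.    1.09 -0.11]
```

All six keys are needed in every row.

step_arm(
  plan=[
    {"x":1,"y":-0.61,"z":-0.5,"rx":0,"ry":0,"rz":0},
    {"x":1,"y":-0.61,"z":-0.5,"rx":0,"ry":0,"rz":0},
    {"x":1,"y":-0.61,"z":-0.5,"rx":0,"ry":0,"rz":0},
    {"x":1,"y":-0.61,"z":-0.5,"rx":0,"ry":0,"rz":0},
    {"x":1,"y":-0.61,"z":-0.5,"rx":0,"ry":0,"rz":0},
    {"x":1,"y":-0.61,"z":-0.5,"rx":0,"ry":0,"rz":0},
    {"x":1,"y":-0.61,"z":-0.5,"rx":0,"ry":0,"rz":0},
    {"x":1,"y":-0.61,"z":-0.5,"rx":0,"ry":0,"rz":0},
    {"x":1,"y":-0.61,"z":-0.5,"rx":0,"ry":0,"rz":0},
    {"x":1,"y":-0.61,"z":-0.5,"rx":0,"ry":0,"rz":0},
  ],
  jaw=-0.4,
)

```text
t: 0.93
eef_pos: [421.1, -328.6, 340.1]
tcp_rot: [-3.141, 0.0, 0.419]
ft_force: [0.7, -0.3, -0.5]
opening: 0.7
grip_force: 0.0
```

step_arm(
  plan=[
    {"x":0.55,"y":-1,"z":0.07,"rx":0,"ry":0,"rz":0},
    {"x":0.55,"y":-1,"z":0.07,"rx":0,"ry":0,"rz":0},
    {"x":0.55,"y":-1,"z":0.07,"rx":0,"ry":0,"rz":0},
    {"x":0.55,"y":-1,"z":0.07,"rx":0,"ry":0,"rz":0},
    {"x":0.55,"y":-1,"z":0.07,"rx":0,"ry":0,"rz":0},
    {"x":0.55,"y":-1,"z":0.07,"rx":0,"ry":0,"rz":0},
    {"x":0.55,"y":-1,"z":0.07,"rx":0,"ry":0,"rz":0},
    {"x":0.55,"y":-1,"z":0.07,"rx":0,"ry":0,"rz":0},
    {"x":0.55,"y":-1,"z":0.07,"rx":0,"ry":0,"rz":0},
    {"x":0.55,"y":-1,"z":0.07,"rx":0,"ry":0,"rz":0},
  ],
)

```text
t: 1.77
eef_pos: [444.2, -44.3, 321.9]
tcp_rot: [-3.142, 0.0, 0.419]
ft_force: [0.1, -1.4, 0.4]
opening: 0.698
grip_force: 0.0
```

step_arm(
  plan=[
    {"x":0.55,"y":-1,"z":0.07,"rx":0,"ry":0,"rz":0},
    {"x":0.55,"y":-1,"z":0.07,"rx":0,"ry":0,"rz":0},
    {"x":0.55,"y":-1,"z":0.07,"rx":0,"ry":0,"rz":0},
    {"x":0.55,"y":-1,"z":0.07,"rx":0,"ry":0,"rz":0},
    {"x":0.55,"y":-1,"z":0.07,"rx":0,"ry":0,"rz":0},
    {"x":0.55,"y":-1,"z":0.07,"rx":0,"ry":0,"rz":0},
    {"x":0.55,"y":-1,"z":0.07,"rx":0,"ry":0,"rz":0},
    {"x":0.55,"y":-1,"z":0.07,"rx":0,"ry":0,"rz":0},
    {"x":0.55,"y":-1,"z":0.07,"rx":0,"ry":0,"rz":0},
    {"x":0.55,"y":-1,"z":0.07,"rx":0,"ry":0,"rz":0},
  ],
)

```text
t: 2.6
eef_pos: [468.2, 240.1, 304.3]
tcp_rot: [3.142, 0.0, 0.419]
ft_force: [0.8, -0.5, 0.9]
opening: 0.696
grip_force: 0.0
```

step_arm(
  plan=[
    {"x":0,"y":0,"z":0,"rx":0,"ry":0,"rz":0.93},
    {"x":0,"y":0,"z":0,"rx":0,"ry":0,"rz":0.93},
    {"x":0,"y":0,"z":0,"rx":0,"ry":0.873,"rz":0},
    {"x":0,"y":0,"z":0,"rx":0,"ry":0.873,"rz":0},
    {"x":0,"y":0,"z":0,"rx":0,"ry":0.873,"rz":0},
    {"x":0,"y":0,"z":0,"rx":0,"ry":0.873,"rz":0},
    {"x":0,"y":0,"z":0,"rx":0,"ry":0.873,"rz":0},
    {"x":0,"y":0,"z":0,"rx":0,"ry":0.873,"rz":0},
    {"x":0,"y":0,"z":0,"rx":0,"ry":0,"rz":0},
    {"x":0,"y":0,"z":0,"rx":0,"ry":0,"rz":0},
  ],
)

```text
t: 3.43
eef_pos: [467.8, 238.5, 304.5]
tcp_rot: [3.141, -0.521, 0.233]
ft_force: [0.3, 0.6, -1.0]
opening: 0.7
grip_force: 0.0
```

```bash
python3 - <<'E'
from h import *
go([474.5,322.6,189],[.8425,.2007,.5],[.4864,.1159,-.866])
E
```

```text
shift(units, tool now) [-1.4  -3.21  4.52]
turn [ 0.01  0.02 -0.  ]
shift(after turn) [-1.41 -3.21  4.52]
t 3.43 pos [467.8 238.5 304.5] rot [ 3.141 -0.521  0.233] F [ 0.3  0.6 -1. ] open 0.7 grip 0.0 j [ 0.39  0.09  2.   -0.15  0.54  1.83]
```

step_arm(
  plan=[
    {"x":-0.16,"y":-0.36,"z":0.5,"rx":0,"ry":0,"rz":0},
    {"x":-0.16,"y":-0.36,"z":0.5,"rx":0,"ry":0,"rz":0},
    {"x":-0.16,"y":-0.36,"z":0.5,"rx":0,"ry":0,"rz":0},
    {"x":-0.16,"y":-0.36,"z":0.5,"rx":0,"ry":0,"rz":0},
    {"x":-0.16,"y":-0.36,"z":0.5,"rx":0,"ry":0,"rz":0},
    {"x":-0.15,"y":-0.36,"z":0.5,"rx":0,"ry":0,"rz":0},
    {"x":-0.15,"y":-0.35,"z":0.5,"rx":0,"ry":0,"rz":0},
    {"x":-0.15,"y":-0.35,"z":0.5,"rx":0,"ry":0,"rz":0},
    {"x":-0.15,"y":-0.35,"z":0.52,"rx":0,"ry":0,"rz":0},
    {"x":0,"y":0,"z":0,"rx":0,"ry":0,"rz":0},
  ],
)

```text
t: 4.27
eef_pos: [476.1, 323.4, 186.9]
tcp_rot: [3.139, -0.52, 0.234]
ft_force: [0.1, -0.9, -0.3]
opening: 0.701
grip_force: 0.0
```

```bash
python3 - <<'E'
from h import *
go([523.2,334.2,102.4],[.8425,.2007,.5],[.4864,.1159,-.866])
c=save("top","pics/top1.png"); d=save("scene","pics/scene1.png")
a=c["image"][130:230,100:220]; b=d["image"][130:230,280:400]
cv2.imwrite("pics/crop1.png",cv2.cvtColor(cv2.resize(np.hstack([a,b]),(800,333),interpolation=cv2.INTER_CUBIC),cv2.COLOR_RGB2BGR))
E
```

```text
shift(units, tool now) [-0.    0.    3.89]
turn [ 0.03  0.04 -0.  ]
shift(after turn) [-0.02  0.01  3.89]
t 4.27 pos [476.1 323.4 186.9] rot [ 3.139 -0.52   0.234] F [ 0.1 -0.9 -0.3] open 0.701 grip 0.0 j [ 0.56  0.34  2.04 -0.56  0.31  2.39]
```

View pics/crop1.png

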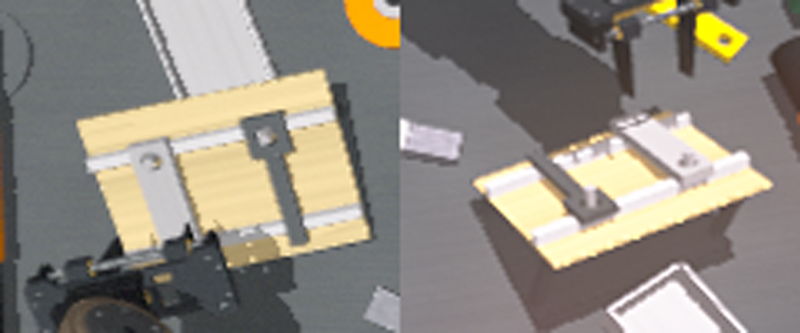

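The jaws straddle the lug correctly: left crop at about (165,235), with the spanner well clear. j6 is at 2.39 near a wrist singularity, so I'll predict the joints at the grasp before going on.

```bash
cat > ik.py <<'E'
from h import *
from scipy.optimize import least_squares
# 6R: base yaw, shoulder (a,h), l2, elbow offset e, forearm l3 (angle j2+j3 from up), roll j4, pitch j5, tool L, roll j6
D=[([-1.258,.4915,1.5594,0,1.0917,-.1056],[254.1,-570.7,214.1],[-3.1406,0,.4189]),
   ([.39,.09,2.0,-.15,.54,1.83],[467.8,238.5,304.5],[3.141,-.521,.233]),
   ([.56,.34,2.04,-.56,.31,2.39],[476.1,323.4,186.9],[3.139,-.52,.234])]
def fk(j,g):
    a,h,l2,e,l3,L=g; R0=Ro.from_euler('z',j[0]); p=np.array([a+l2*np.sin(j[1]),0,h+l2*np.cos(j[1])])
    A=Ro.from_euler('y',j[1]+j[2]); p=p+A.apply([e,0,l3])
    W=R0*A*Ro.from_euler('z',j[3])*Ro.from_euler('y',j[4]); R=W*Ro.from_euler('z',j[5]+np.pi)
    return R0.apply(p)+W.apply([0,0,L]),R
def geo():
    s=state(); DD=D+[(s["joints"],s["eef_pos"],s["tcp_rot"])]
    f=lambda g:np.concatenate([fk(j,g)[0]-p for j,p,_ in DD]+[(g-g0)*.01])
    g0=np.array([100,450,450,0,500,250.]); return least_squares(f,g0)
def ik(p,T,g,j0):
    f=lambda j:np.concatenate([fk(j,g)[0]-p,200*(fk(j,g)[1].inv()*T).as_rotvec()])
    return least_squares(f,j0)
def axes(x,z):
    z=np.array(z,float);z/=np.linalg.norm(z);y=np.cross(z,x);y/=np.linalg.norm(y);return Ro.from_matrix(np.c_[np.cross(y,z),y,z])
E
python3 - <<'E'
from ik import *
G=geo(); g=G.x; print(g.round(1),abs(G.fun).max().round(1))
for j,p,r in D: print((fk(j,g)[1].inv()*Ro.from_euler('xyz',r)).as_rotvec().round(3))
n=np.array([-.4864,-.1159,.866]);C=np.array([515.4,332.3,116.3]); hd=.234
for t in (30,25,20,15):
    t=np.radians(t); T=axes([np.cos(hd),np.sin(hd),0],[np.sin(t)*np.cos(hd),np.sin(t)*np.sin(hd),-np.cos(t)])
    z=T.as_matrix()[:,2]
    for o in (0,100):
        r=ik(C+16*z+o*n,T,g,D[2][0]); print(np.degrees(t).round(),o,r.x.round(2),round(r.cost,2))
E
```

```text
[ 278.3  -45.9  282.5 -120.5  183.9  -21.8] 60.1
[-0.    -0.    -1.571]
[-2.000e-03  1.000e-03 -1.565e+00]
[-0.000e+00 -1.000e-03 -1.566e+00]
30.0 0 [ 0.56  0.6   2.05 -1.58  0.16  1.87] 0.0
30.0 100 [ 0.59  0.33  2.05 -0.6   0.31  0.89] 0.0
25.0 0 [ 0.56  0.59  2.06 -1.1   0.15  1.4 ] 0.0
25.0 100 [ 0.59  0.32  2.07 -0.43  0.36  0.73] 0.0
20.0 0 [ 0.57  0.59  2.08 -0.67  0.18  0.98] 0.0
20.0 100 [ 0.59  0.31  2.09 -0.3   0.42  0.61] 0.0
15.0 0 [ 0.57  0.58  2.1  -0.38  0.23  0.69] 0.0
15.0 100 [ 0.6   0.3   2.11 -0.2   0.49  0.52] 0.0
```

```bash
sed -i "s/a,h,l2,e,l3,L=g;/a,h,l2,e,l3,L,d=g;/; s/\[a+l2\*np.sin(j\[1\]),0,/[a+l2*np.sin(j[1]),d,/; s/j\[5\]+np.pi)/j[5]+np.pi\/2)/; s/500,250.\]/500,250.,66]/" ik.py
cat > t.py <<'E'
from ik import *
G=geo(); g=G.x; print(g.round(1),abs(G.fun).max().round(1))
n=np.array([-.4864,-.1159,.866]);C=np.array([515.4,332.3,116.3]); hd=.234
for t in (30,25,20,15):
    t=np.radians(t); T=axes([np.cos(hd),np.sin(hd),0],[np.sin(t)*np.cos(hd),np.sin(t)*np.sin(hd),-np.cos(t)])
    z=T.as_matrix()[:,2]
    for o in (0,100):
        r=ik(C+16*z+o*n,T,g,D[2][0]); print(np.degrees(t).round(),o,r.x.round(2),round(r.cost,2))
E
python3 t.py
```

```text
[ -1.5 205.3 585.8  46.6 415.  274.5  65.5] 2.4
30.0 0 [ 0.53  0.53  2.02 -1.03  0.17  2.85] 0.0
30.0 100 [ 0.56  0.33  2.04 -0.56  0.31  2.39] 0.0
25.0 0 [ 0.52  0.53  1.97 -0.49  0.25  2.3 ] 0.0
25.0 100 [ 0.55  0.34  1.99 -0.33  0.41  2.16] 0.0
20.0 0 [ 0.5   0.54  1.91 -0.26  0.36  2.07] 0.0
20.0 100 [ 0.53  0.35  1.94 -0.2   0.52  2.03] 0.0
15.0 0 [ 0.49  0.55  1.86 -0.14  0.48  1.95] 0.0
15.0 100 [ 0.52  0.37  1.89 -0.12  0.64  1.95] 0.0
```

At the square 30° grasp j6 would reach 2.85, which is out of range. I'll grip at 22° tilt instead, 8° off square and still across the width.

step_arm(
  plan=[
    {"x":0,"y":0,"z":0,"rx":0,"ry":-0.7,"rz":0},
    {"x":0,"y":0,"z":0,"rx":0,"ry":-0.7,"rz":0},
    {"x":0,"y":0,"z":0,"rx":0,"ry":0,"rz":0},
    {"x":0,"y":0,"z":0,"rx":0,"ry":0,"rz":0},
    {"x":0,"y":0,"z":0,"rx":0,"ry":0,"rz":0},
    {"x":0,"y":0,"z":0,"rx":0,"ry":0,"rz":0},
    {"x":0,"y":0,"z":0,"rx":0,"ry":0,"rz":0},
    {"x":0,"y":0,"z":0,"rx":0,"ry":0,"rz":0},
    {"x":0,"y":0,"z":0,"rx":0,"ry":0,"rz":0},
    {"x":0,"y":0,"z":0,"rx":0,"ry":0,"rz":0},
  ],
)

```text
t: 5.2
eef_pos: [475.6, 322.5, 189.2]
tcp_rot: [3.14, -0.389, 0.233]
ft_force: [-0.0, 0.5, -0.0]
opening: 0.698
grip_force: 0.0
```

```bash
python3 - <<'E'
from h import *
go([521.2,333.7,101.5],[.9,.2147,.3746],[.3645,.0869,-.927])
E
```

```text
shift(units, tool now) [ 0.41 -0.02  3.96]
turn [ 0.02 -0.05 -0.01]
shift(after turn) [ 0.43 -0.01  3.96]
t 5.2 pos [475.6 322.5 189.2] rot [ 3.14  -0.389  0.233] F [-0.   0.5 -0. ] open 0.698 grip 0.0 j [ 0.54  0.35  1.96 -0.25  0.47  2.08]
```

step_arm(
  plan=[
    {"x":0.05,"y":0,"z":0.44,"rx":0,"ry":0,"rz":0},
    {"x":0.05,"y":0,"z":0.44,"rx":0,"ry":0,"rz":0},
    {"x":0.05,"y":0,"z":0.44,"rx":0,"ry":0,"rz":0},
    {"x":0.05,"y":0,"z":0.44,"rx":0,"ry":0,"rz":0},
    {"x":0.05,"y":0,"z":0.44,"rx":0,"ry":0,"rz":0},
    {"x":0.04,"y":0,"z":0.44,"rx":0,"ry":0,"rz":0},
    {"x":0.04,"y":0,"z":0.44,"rx":0,"ry":0,"rz":0},
    {"x":0.04,"y":0,"z":0.44,"rx":0,"ry":0,"rz":0},
    {"x":0.04,"y":0,"z":0.44,"rx":0,"ry":0,"rz":0},
    {"x":0,"y":0,"z":0,"rx":0,"ry":0,"rz":0},
  ],
)

```text
t: 6.03
eef_pos: [521.8, 333.0, 99.3]
tcp_rot: [3.14, -0.387, 0.232]
ft_force: [-0.7, -0.9, -0.8]
opening: 0.702
grip_force: 0.0
```

```bash
python3 - <<'E'
from h import *
go([521.2,333.7,101.5],[.9,.2147,.3746],[.3645,.0869,-.927])
E
```

```text
shift(units, tool now) [ 0.02 -0.03 -0.09]
turn [ 0.02 -0.03 -0.02]
shift(after turn) [ 0.02 -0.03 -0.09]
t 6.03 pos [521.8 333.   99.3] rot [ 3.14  -0.387  0.232] F [-0.7 -0.9 -0.8] open 0.702 grip 0.0 j [ 0.51  0.54  1.94 -0.35  0.31  2.16]
```

step_arm(
  plan=[
    {"x":0,"y":0,"z":-0.06,"rx":0,"ry":0,"rz":0},
    {"x":0,"y":0,"z":0,"rx":0,"ry":0,"rz":0},
    {"x":0,"y":0,"z":0,"rx":0,"ry":0,"rz":0},
    {"x":0,"y":0,"z":0,"rx":0,"ry":0,"rz":0},
    {"x":0,"y":0,"z":0,"rx":0,"ry":0,"rz":0},
    {"x":0,"y":0,"z":0,"rx":0,"ry":0,"rz":0},
    {"x":0,"y":0,"z":0,"rx":0,"ry":0,"rz":0},
    {"x":0,"y":0,"z":0,"rx":0,"ry":0,"rz":0},
    {"x":0,"y":0,"z":0,"rx":0,"ry":0,"rz":0},
    {"x":0,"y":0,"z":0,"rx":0,"ry":0,"rz":0},
  ],
  jaw=1,
)

```text
t: 6.87
eef_pos: [520.9, 333.2, 103.5]
tcp_rot: [3.141, -0.39, 0.233]
ft_force: [-3.7, 0.0, 6.3]
opening: 0.419
grip_force: 30.0
```

step_arm(
  plan=[
    {"x":-0.03,"y":0,"z":-0.2,"rx":0,"ry":0,"rz":0},
    {"x":-0.05,"y":0,"z":-0.35,"rx":0,"ry":0,"rz":0},
    {"x":-0.05,"y":0,"z":-0.35,"rx":0,"ry":0,"rz":0},
    {"x":-0.05,"y":0,"z":-0.35,"rx":0,"ry":0,"rz":0},
    {"x":-0.05,"y":0,"z":-0.35,"rx":0,"ry":0,"rz":0},
    {"x":-0.05,"y":0,"z":-0.35,"rx":0,"ry":0,"rz":0},
    {"x":-0.05,"y":0,"z":-0.35,"rx":0,"ry":0,"rz":0},
    {"x":-0.05,"y":0,"z":-0.35,"rx":0,"ry":0,"rz":0},
    {"x":-0.05,"y":0,"z":-0.35,"rx":0,"ry":0,"rz":0},
    {"x":-0.05,"y":0,"z":-0.35,"rx":0,"ry":0,"rz":0},
  ],
)

```text
t: 7.7
eef_pos: [478.6, 323.1, 176.5]
tcp_rot: [3.14, -0.389, 0.233]
ft_force: [0.0, 0.1, -5.2]
opening: 0.419
grip_force: 30.0
```

```bash
python3 - <<'E'
from ik import *
go()
G=geo(); g=G.x; print(abs(G.fun).max().round(1))
# nest, lug level: tool tilt -8deg along nest x (yaw -.408)
hd=-.408; t=np.radians(-8); N=np.array([587.7,-175.7,43]); 
T=axes([np.cos(hd),np.sin(hd),0],[np.sin(t)*np.cos(hd),np.sin(t)*np.sin(hd),-np.cos(t)])
for up in (0,60,150): print(ik(N+[0,0,up]+16*T.as_matrix()[:,2],T,g,[-.2,.4,1.9,0,.8,1.5]).x.round(2))
E
```

```text
t 7.7 pos [478.6 323.1 176.5] rot [ 3.14  -0.389  0.233] F [ 0.   0.1 -5.2] open 0.419 grip 30.0 j [ 0.53  0.37  1.97 -0.27  0.45  2.09]
2.4
[-0.4   0.75  1.64  0.    0.89  1.58]
[-0.4   0.67  1.61  0.    1.    1.58]
[-0.4   0.56  1.54  0.    1.18  1.58]
```

step_arm(
  plan=[
    {"x":0.23,"y":0,"z":-0.56,"rx":0,"ry":0,"rz":0},
    {"x":0.23,"y":0,"z":-0.56,"rx":0,"ry":0,"rz":0},
    {"x":0.23,"y":0,"z":-0.56,"rx":0,"ry":0,"rz":0},
    {"x":0.23,"y":0,"z":-0.56,"rx":0,"ry":0,"rz":0},
    {"x":0.23,"y":0,"z":-0.56,"rx":0,"ry":0,"rz":0},
    {"x":0.23,"y":0,"z":-0.56,"rx":0,"ry":0,"rz":0},
    {"x":0.23,"y":0,"z":-0.56,"rx":0,"ry":0,"rz":0},
    {"x":0.23,"y":0,"z":-0.56,"rx":0,"ry":0,"rz":0},
    {"x":0.23,"y":0,"z":-0.56,"rx":0,"ry":0,"rz":0},
    {"x":0.23,"y":0,"z":-0.56,"rx":0,"ry":0,"rz":0},
  ],
)

```text
t: 8.53
eef_pos: [478.5, 323.2, 328.2]
tcp_rot: [3.141, -0.389, 0.233]
ft_force: [0.6, 0.5, -4.0]
opening: 0.419
grip_force: 30.0
```

step_arm(
  plan=[
    {"x":0,"y":0.5,"z":0,"rx":0,"ry":-0.52,"rz":0},
    {"x":0,"y":0.8,"z":0,"rx":0,"ry":-0.52,"rz":0},
    {"x":0,"y":0.8,"z":0,"rx":0,"ry":-0.52,"rz":0},
    {"x":0,"y":0.8,"z":0,"rx":0,"ry":-0.52,"rz":0},
    {"x":0,"y":0.8,"z":0,"rx":0,"ry":-0.52,"rz":0},
    {"x":0,"y":0.8,"z":0,"rx":0,"ry":-0.52,"rz":0},
    {"x":0,"y":0.8,"z":0,"rx":0,"ry":-0.52,"rz":0},
    {"x":0,"y":0.8,"z":0,"rx":0,"ry":-0.52,"rz":0},
    {"x":0,"y":0.8,"z":0,"rx":0,"ry":-0.52,"rz":0},
    {"x":0,"y":0.8,"z":0,"rx":0,"ry":-0.52,"rz":0},
  ],
)

```text
t: 9.37
eef_pos: [523.3, 135.2, 328.0]
tcp_rot: [3.141, 0.132, 0.232]
ft_force: [-0.2, -0.5, -4.5]
opening: 0.416
grip_force: 30.0
```

step_arm(
  plan=[
    {"x":0,"y":0.9,"z":0,"rx":0,"ry":0,"rz":0.64},
    {"x":0,"y":0.9,"z":0,"rx":0,"ry":0,"rz":0.64},
    {"x":0,"y":0.9,"z":0,"rx":0,"ry":0,"rz":0.64},
    {"x":0,"y":0.9,"z":0,"rx":0,"ry":0,"rz":0.64},
    {"x":0,"y":0.9,"z":0,"rx":0,"ry":0,"rz":0.64},
    {"x":0,"y":0.9,"z":0,"rx":0,"ry":0,"rz":0.64},
    {"x":0,"y":0.9,"z":0,"rx":0,"ry":0,"rz":0.64},
    {"x":0,"y":0.9,"z":0,"rx":0,"ry":0,"rz":0.64},
    {"x":0,"y":0.9,"z":0,"rx":0,"ry":0,"rz":0.64},
    {"x":0,"y":0.9,"z":0,"rx":0,"ry":0,"rz":0.64},
  ],
)

```text
t: 10.2
eef_pos: [511.1, -85.5, 336.1]
tcp_rot: [3.062, 0.103, -0.415]
ft_force: [0.1, -0.6, -4.3]
opening: 0.421
grip_force: 30.0
```

```bash
python3 - <<'E'
from ik import *
hd=-.408; t=np.radians(-8); z=[np.sin(t)*np.cos(hd),np.sin(t)*np.sin(hd),-np.cos(t)]
p=np.array([587.7,-175.7,150])+16*np.array(z); print(p.round(1),np.round(z,3))
go(p,[np.cos(hd),np.sin(hd),0],z)
E
```

```text
[ 585.7 -174.8  134.2] [-0.128  0.055 -0.99 ]
shift(units, tool now) [4.98 1.46 7.75]
turn [ 0.78 -0.36 -0.08]
shift(after turn) [5.24 2.1  7.42]
t 10.2 pos [511.1 -85.5 336.1] rot [ 3.062  0.103 -0.415] F [ 0.1 -0.6 -4.3] open 0.421 grip 30.0 j [-0.26  0.28  1.57 -0.06  1.41  1.74]
```

step_arm(
  plan=[
    {"x":0,"y":0,"z":0,"rx":0.78,"ry":-0.36,"rz":-0.08},
    {"x":0.88,"y":0.35,"z":0,"rx":0,"ry":0,"rz":0},
    {"x":0.88,"y":0.35,"z":0,"rx":0,"ry":0,"rz":0},
    {"x":0.87,"y":0.35,"z":0,"rx":0,"ry":0,"rz":0},
    {"x":0.87,"y":0.35,"z":0,"rx":0,"ry":0,"rz":0},
    {"x":0.87,"y":0.35,"z":0.5,"rx":0,"ry":0,"rz":0},
    {"x":0.87,"y":0.35,"z":0.8,"rx":0,"ry":0,"rz":0},
    {"x":0,"y":0,"z":0.8,"rx":0,"ry":0,"rz":0},
    {"x":0,"y":0,"z":0.8,"rx":0,"ry":0,"rz":0},
    {"x":0,"y":0,"z":0.8,"rx":0,"ry":0,"rz":0},
  ],
)

```text
t: 11.03
eef_pos: [598.0, -179.0, 224.9]
tcp_rot: [3.141, 0.14, -0.406]
ft_force: [0.6, 0.1, -3.4]
opening: 0.415
grip_force: 30.0
```

step_arm(
  plan=[
    {"x":0,"y":0,"z":0.8,"rx":0,"ry":0,"rz":0},
    {"x":0,"y":0,"z":0.8,"rx":0,"ry":0,"rz":0},
    {"x":0,"y":0,"z":0.8,"rx":0,"ry":0,"rz":0},
    {"x":0,"y":0,"z":0.7,"rx":0,"ry":0,"rz":0},
    {"x":0,"y":0,"z":0.6,"rx":0,"ry":0,"rz":0},
    {"x":0,"y":0,"z":0,"rx":0,"ry":0,"rz":0},
    {"x":0,"y":0,"z":0,"rx":0,"ry":0,"rz":0},
    {"x":0,"y":0,"z":0,"rx":0,"ry":0,"rz":0},
    {"x":0,"y":0,"z":0,"rx":0,"ry":0,"rz":0},
    {"x":0,"y":0,"z":0,"rx":0,"ry":0,"rz":0},
  ],
)

```text
t: 11.87
eef_pos: [586.7, -174.0, 135.4]
tcp_rot: [3.141, 0.139, -0.405]
ft_force: [-0.2, 0.6, -3.6]
opening: 0.414
grip_force: 30.0
```

```bash
python3 - <<'E'
from ik import *
hd=-.408; t=np.radians(-8); z=[np.sin(t)*np.cos(hd),np.sin(t)*np.sin(hd),-np.cos(t)]
p=np.array([587.7,-175.7,150])+16*np.array(z)
go(p,[np.cos(hd),np.sin(hd),0],z)
c=save("top","pics/top2.png"); d=save("scene","pics/scene2.png")
a=c["image"][120:240,230:350]; b=d["image"][130:270,150:290]
cv2.imwrite("pics/crop2.png",cv2.cvtColor(np.hstack([cv2.resize(q,(400,400),interpolation=cv2.INTER_CUBIC) for q in(a,b)]),cv2.COLOR_RGB2BGR))
E
```

```text
shift(units, tool now) [-0.02  0.05  0.05]
turn [ 0.01 -0.01  0.02]
shift(after turn) [-0.02  0.05  0.05]
t 11.87 pos [ 586.7 -174.   135.4] rot [ 3.141  0.139 -0.405] F [-0.2  0.6 -3.6] open 0.414 grip 30.0 j [-0.4   0.61  1.58  0.    1.09  1.58]
```

View pics/crop2.png

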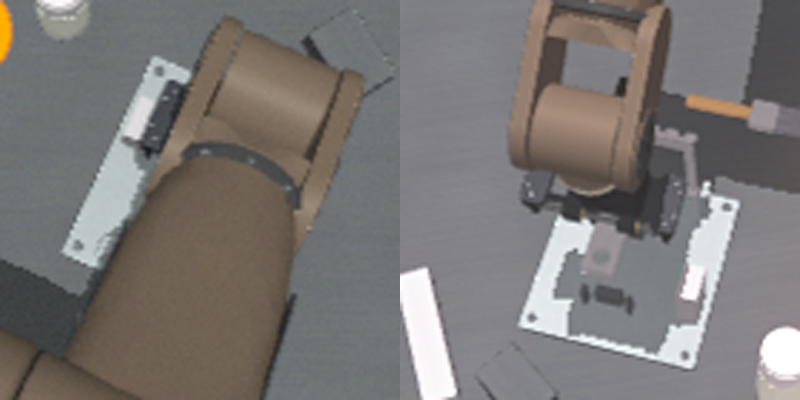

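The lug hangs eye-end outward, centred over the far rest: scene crop about (605,250), with the posts at (585,293) and (628,303). I'll measure the held lug against the posts in the scene view.

```bash
python3 - <<'E'
from h import *
from m import plane,L
c=L("pics/scene2.npz");P=pts(c); hd=-.408
ex=np.array([np.cos(hd),np.sin(hd),0]);ey=np.array([-np.sin(hd),np.cos(hd),0]);N=np.array([587.7,-175.7,43])
Q=P[205:232,205:240]; V=c["image"][205:232,205:240].mean(-1)
m=(Q[...,2]>135)&(Q[...,2]<175)
k,lab,st,ce=cv2.connectedComponentsWithStats(m.astype(np.uint8))
i=1+st[1:,4].argmax(); X=Q[lab==i]; mm,n=plane(X); print(st[i],"n",n.round(3),"dot",[round(float(n@e),3) for e in(ex,ey)])
u=(X-N)@ex;v=(X-N)@ey; print("x",u.min().round(1),u.max().round(1),"y",v.min().round(1),v.max().round(1),"z",np.median(X[:,2]).round(1))
for a in range(40,85,6):
    s=(u>=a)&(u<a+6)
    if s.sum()>3: print(a,v[s].min().round(1),v[s].max().round(1),v[s].mean().round(1),s.sum())
# posts & keeper in this view
Q=P[225:250,195:235]; m=((Q[...,2]>30)&(Q[...,2]<60)).astype(np.uint8)
k,lab,st,ce=cv2.connectedComponentsWithStats(m)
for i in range(1,k):
    if st[i,4]>6:
        X=Q[lab==i]; print("post",st[i,4],[(lambda w:(w.min().round(1),w.max().round(1)))((X-N)@e) for e in(ex,ey)])
E
```

```text
[  8   2  16  21 204] n [0.03  0.013 0.999] dot [0.022, 0.024]
x 11.1 75.4 y -27.6 20.1 z 156.0
40 -20.0 19.4 -1.5 30
46 -18.0 19.2 1.0 10
52 -19.9 19.8 1.1 15
58 -18.7 19.5 -1.2 14
64 -20.4 19.3 0.5 20
70 -18.4 20.0 1.3 29
post 13 [(np.float64(51.5), np.float64(64.6)), (np.float64(-36.6), np.float64(-29.0))]
post 41 [(np.float64(40.4), np.float64(57.3)), (np.float64(-21.3), np.float64(14.7))]
post 14 [(np.float64(51.8), np.float64(64.4)), (np.float64(23.5), np.float64(30.8))]
```

step_arm(
  plan=[
    {"x":0.05,"y":0.1,"z":0.35,"rx":0,"ry":0,"rz":0},
    {"x":0.05,"y":0,"z":0.35,"rx":0,"ry":0,"rz":0},
    {"x":0.05,"y":0,"z":0.35,"rx":0,"ry":0,"rz":0},
    {"x":0.05,"y":0,"z":0.35,"rx":0,"ry":0,"rz":0},
    {"x":0.05,"y":0,"z":0.35,"rx":0,"ry":0,"rz":0},
    {"x":0.05,"y":0,"z":0.35,"rx":0,"ry":0,"rz":0},
    {"x":0.05,"y":0,"z":0.35,"rx":0,"ry":0,"rz":0},
    {"x":0.05,"y":0,"z":0.35,"rx":0,"ry":0,"rz":0},
    {"x":0.05,"y":0,"z":0.35,"rx":0,"ry":0,"rz":0},
    {"x":0,"y":0,"z":0,"rx":0,"ry":0,"rz":0},
  ],
)

```text
t: 12.8
eef_pos: [584.7, -176.0, 52.7]
tcp_rot: [3.141, 0.143, -0.406]
ft_force: [-0.2, 0.2, -4.4]
opening: 0.419
grip_force: 30.0
```

step_arm(
  plan=[
    {"x":0.02,"y":0,"z":0.15,"rx":0,"ry":0,"rz":0},
    {"x":0.02,"y":0,"z":0.15,"rx":0,"ry":0,"rz":0},
    {"x":0.02,"y":0,"z":0.15,"rx":0,"ry":0,"rz":0},
    {"x":0.02,"y":0,"z":0.15,"rx":0,"ry":0,"rz":0},
    {"x":0.01,"y":0,"z":0.1,"rx":0,"ry":0,"rz":0},
    {"x":0.01,"y":0,"z":0.1,"rx":0,"ry":0,"rz":0},
    {"x":0,"y":0,"z":0,"rx":0,"ry":0,"rz":0},
    {"x":0,"y":0,"z":0,"rx":0,"ry":0,"rz":0},
    {"x":0,"y":0,"z":0,"rx":0,"ry":0,"rz":0},
    {"x":0,"y":0,"z":0,"rx":0,"ry":0,"rz":0},
  ],
)

```text
t: 13.63
eef_pos: [585.2, -176.2, 34.8]
tcp_rot: [3.141, 0.14, -0.406]
ft_force: [-0.5, 0.9, -3.9]
opening: 0.421
grip_force: 30.0
```

step_arm(
  plan=[
    {"x":0.01,"y":0,"z":0.08,"rx":0,"ry":0,"rz":0},
    {"x":0.01,"y":0,"z":0.06,"rx":0,"ry":0,"rz":0},
    {"x":0.01,"y":0,"z":0.06,"rx":0,"ry":0,"rz":0},
    {"x":0,"y":0,"z":0,"rx":0,"ry":0,"rz":0},
    {"x":0,"y":0,"z":0,"rx":0,"ry":0,"rz":0},
    {"x":0,"y":0,"z":0,"rx":0,"ry":0,"rz":0},
    {"x":0,"y":0,"z":0,"rx":0,"ry":0,"rz":0},
    {"x":0,"y":0,"z":0,"rx":0,"ry":0,"rz":0},
    {"x":0,"y":0,"z":0,"rx":0,"ry":0,"rz":0},
    {"x":0,"y":0,"z":0,"rx":0,"ry":0,"rz":0},
  ],
)

```text
t: 14.47
eef_pos: [585.1, -176.2, 29.6]
tcp_rot: [3.141, 0.14, -0.406]
ft_force: [-0.3, 0.4, -4.8]
opening: 0.422
grip_force: 30.0
```

step_arm(
  plan=[
    {"x":0,"y":0,"z":0.04,"rx":0,"ry":0,"rz":0},
    {"x":0,"y":0,"z":0.04,"rx":0,"ry":0,"rz":0},
    {"x":0,"y":0,"z":0.04,"rx":0,"ry":0,"rz":0},
    {"x":0,"y":0,"z":0,"rx":0,"ry":0,"rz":0},
    {"x":0,"y":0,"z":0,"rx":0,"ry":0,"rz":0},
    {"x":0,"y":0,"z":0,"rx":0,"ry":0,"rz":0},
    {"x":0,"y":0,"z":0,"rx":0,"ry":0,"rz":0},
    {"x":0,"y":0,"z":0,"rx":0,"ry":0,"rz":0},
    {"x":0,"y":0,"z":0,"rx":0,"ry":0,"rz":0},
    {"x":0,"y":0,"z":0,"rx":0,"ry":0,"rz":0},
  ],
)

```text
t: 15.3
eef_pos: [585.2, -176.1, 28.8]
tcp_rot: [3.141, 0.139, -0.405]
ft_force: [-5.8, 1.5, 18.3]
opening: 0.418
grip_force: 30.0
```

The lug is down on the rests (22 N). I'll open the jaws and lift clear.

step_arm(
  plan=[
    {"x":0,"y":0,"z":0,"rx":0,"ry":0,"rz":0},
    {"x":0,"y":0,"z":0,"rx":0,"ry":0,"rz":0},
    {"x":0,"y":0,"z":0,"rx":0,"ry":0,"rz":0},
    {"x":0,"y":0,"z":0,"rx":0,"ry":0,"rz":0},
    {"x":0,"y":0,"z":0,"rx":0,"ry":0,"rz":0},
    {"x":0,"y":0,"z":0,"rx":0,"ry":0,"rz":0},
    {"x":0,"y":0,"z":0,"rx":0,"ry":0,"rz":0},
    {"x":0,"y":0,"z":0,"rx":0,"ry":0,"rz":0},
    {"x":0,"y":0,"z":0,"rx":0,"ry":0,"rz":0},
    {"x":0,"y":0,"z":0,"rx":0,"ry":0,"rz":0},
  ],
  jaw=-0.3,
)

```text
t: 16.13
eef_pos: [584.7, -176.0, 26.5]
tcp_rot: [3.141, 0.14, -0.405]
ft_force: [0.5, -0.2, 0.2]
opening: 0.653
grip_force: 0.0
```

step_arm(
  plan=[
    {"x":-0.05,"y":0,"z":-0.3,"rx":0,"ry":0,"rz":0},
    {"x":-0.07,"y":0,"z":-0.5,"rx":0,"ry":0,"rz":0},
    {"x":-0.12,"y":0,"z":-0.85,"rx":0,"ry":0,"rz":0},
    {"x":-0.12,"y":0,"z":-0.85,"rx":0,"ry":0,"rz":0},
    {"x":-0.12,"y":0,"z":-0.85,"rx":0,"ry":0,"rz":0},
    {"x":-0.12,"y":0,"z":-0.85,"rx":0,"ry":0,"rz":0},
    {"x":-0.12,"y":0,"z":-0.85,"rx":0,"ry":0,"rz":0},
    {"x":-0.12,"y":0,"z":-0.85,"rx":0,"ry":0,"rz":0},
    {"x":-0.12,"y":0,"z":-0.85,"rx":0,"ry":0,"rz":0},
    {"x":-0.12,"y":0,"z":-0.85,"rx":0,"ry":0,"rz":0},
  ],
)

```text
t: 16.97
eef_pos: [584.4, -175.8, 221.1]
tcp_rot: [3.141, 0.139, -0.405]
ft_force: [-0.0, 0.4, 0.6]
opening: 0.648
grip_force: 0.0
```

step_arm(
  plan=[
    {"x":0,"y":0.6,"z":-0.8,"rx":0,"ry":0,"rz":0},
    {"x":0,"y":0.8,"z":-0.8,"rx":0,"ry":0,"rz":0},
    {"x":0,"y":1,"z":-0.8,"rx":0,"ry":0,"rz":0},
    {"x":0,"y":1,"z":-0.8,"rx":0,"ry":0,"rz":0},
    {"x":0,"y":1,"z":-0.8,"rx":0,"ry":0,"rz":0},
    {"x":0,"y":1,"z":0,"rx":0,"ry":0,"rz":0},
    {"x":0,"y":1,"z":0,"rx":0,"ry":0,"rz":0},
    {"x":0,"y":1,"z":0,"rx":0,"ry":0,"rz":0},
    {"x":0,"y":0.8,"z":0,"rx":0,"ry":0,"rz":0},
    {"x":0,"y":0,"z":0,"rx":0,"ry":0,"rz":0},
  ],
)

```text
t: 17.8
eef_pos: [514.9, -372.5, 318.7]
tcp_rot: [3.14, 0.14, -0.409]
ft_force: [-0.1, 0.4, 0.4]
opening: 0.65
grip_force: 0.0
```

```bash
python3 - <<'E'
from h import *
go()
c=save("top","pics/top3.png"); d=save("scene","pics/scene3.png")
a=c["image"][120:240,230:350]; b=d["image"][140:270,150:280]
cv2.imwrite("pics/crop3.png",cv2.cvtColor(np.hstack([cv2.resize(q,(400,400),interpolation=cv2.INTER_CUBIC) for q in(a,b)]),cv2.COLOR_RGB2BGR))
E
```

```text
t 17.8 pos [ 514.9 -372.5  318.7] rot [ 3.14   0.14  -0.409] F [-0.1  0.4  0.4] open 0.65 grip 0.0 j [-0.71  0.49  1.29 -0.04  1.5   1.27]
```

View pics/crop3.png

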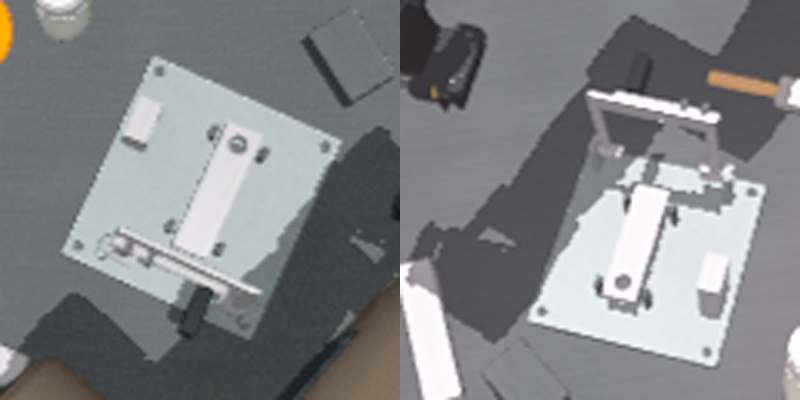

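The lug lies between all four posts and is centred: top crop (218,188), scene crop (638,245). The bar is still up and its black tab is at top crop (195,312) and scene crop (640,72). Next I'll measure the tab and strap in the nest frame.

```bash
python3 - <<'E'
from h import *
from m import L,plane
hd=-.408; ex=np.array([np.cos(hd),np.sin(hd),0]);ey=np.array([-np.sin(hd),np.cos(hd),0]);N=np.array([587.7,-175.7,0]);H=N-110*ex
print("hinge",H.round(1))
rng=lambda w:np.percentile(w,[3,50,97]).round(1)
for n,(a,b,l,r),(a2,b2,l2,r2) in(("top",(195,232,270,310),(150,200,270,320)),("scene",(145,180,205,245),(190,245,205,250))):
    c=L(f"pics/{n}3.npz");P=pts(c);V=c["image"].max(-1)
    Q=P[a:b,l:r];v=V[a:b,l:r]
    near=(Q[...,2]>165)&(Q[...,2]<240)
    t=near&(v<75); X=Q[t]; print(n,"tab",t.sum(),[rng((X-H)@e) for e in(ex,ey)],rng(X[:,2]))
    w=(a-15,b+10,l-35,r+35); Q=P[w[0]:w[1],w[2]:w[3]]; v=V[w[0]:w[1],w[2]:w[3]]
    t=(Q[...,2]>175)&(Q[...,2]<235)&(v>=110); X=Q[t]; X=X[abs((X-H)@ex)<40]; print("  strap",len(X),[rng((X-H)@e) for e in(ex,ey)],rng(X[:,2]), "ymin/max",((X-H)@ey).min().round(1),((X-H)@ey).max().round(1))
    Q=P[a2:b2,l2:r2]; t=(Q[...,2]>44)&(Q[...,2]<58)&(abs((Q-N)@ey)<24)&(V[a2:b2,l2:r2]>150); X=Q[t]
    if len(X): mm,nn=plane(X); print("  lug",len(X),[rng((X-N)@e) for e in(ex,ey)],rng(X[:,2]),nn.round(3))
E
```

```text
hinge [ 486.7 -132.1    0. ]
top tab 89 [array([-53.3, -31.7,  -5.4]), array([-32.6, -24.6, -16.3])] [196.3 212.8 217.4]
  strap 275 [array([-3.9,  7.3, 15.5]), array([-65.2,  12.1,  73.8])] [190.8 202.9 212.3] ymin/max -74.2 79.0
  lug 417 [array([-72.8,  -6.9,  69.1]), array([-17.9,   0.7,  20.1])] [45.6 50.2 55.6] [-0.007 -0.     1.   ]
scene tab 51 [array([-50.5, -33.2,  -3.9]), array([-35. , -22. , -19.2])] [190.7 210.6 217.3]
  strap 290 [array([-3.3, 13.6, 17.2]), array([-70.7,   5.9,  68.5])] [181.8 201.1 212.1] ymin/max -77.1 75.2
  lug 385 [array([-71.8,  -1. ,  70.6]), array([-22.3,  -3.2,  16.6])] [45.  49.8 55.2] [-0.005 -0.013  1.   ]
```

```bash
cat > bar.py <<'E'
from ik import *
hd=-.408; ex=np.array([np.cos(hd),np.sin(hd),0]);ey=np.array([-np.sin(hd),np.cos(hd),0]);ez=np.array([0,0,1.])
H=np.array([486.7,-132.1,55])
def pose(a,tilt,y=-25.2,up=0):
    t=np.radians(tilt); z=np.sin(t)*ex-np.cos(t)*ez; T=axes(ex,z)
    g=H+(140*np.cos(a)-46*np.sin(a))*ex+(140*np.sin(a)+46*np.cos(a))*ez+y*ey
    return g+19*z-up*z,T
E
python3 - <<'E'
from bar import *
g=geo().x
for a,t,y,up in((1.48,20,-25,90),(1.48,20,-25,0),(.75,0,-25,0),(0,-20,-25,0),(0,-20,20,0),(0,-20,20,80)):
    p,T=pose(a,t,y,up); r=ik(p,T,g,[-.4,.5,1.8,0,.8,1.5]); print(a,t,p.round(0),r.x.round(2),round(r.cost,2))
p,T=pose(1.48,20,up=90); M=T.as_matrix(); go(p,M[:,0],M[:,2])
E
```

```text
1.48 20 [ 424. -132.  265.] [-0.46  0.04  2.11  0.03  0.64  1.5 ] 0.0
1.48 20 [ 452. -144.  181.] [-0.46  0.23  2.17  0.04  0.39  1.48] 0.0
0.75 0 [ 542. -183.  165.] [-0.44  0.47  1.74  0.    0.93  1.54] 0.0
0 -20 [ 599. -208.   83.] [-0.43  0.79  1.4  -0.01  1.31  1.55] 0.0
0 -20 [ 617. -167.   83.] [-0.37  0.79  1.38  0.01  1.31  1.6 ] 0.0
0 -20 [ 642. -178.  158.] [-0.37  0.75  1.25  0.01  1.49  1.6 ] 0.0
shift(units, tool now) [-6.78 -7.26  3.1 ]
turn [0.   4.89 0.01]
shift(after turn) [-7.45 -7.25 -0.45]
t 17.9 pos [ 516.2 -369.9  318.5] rot [ 3.141  0.14  -0.407] F [-0.3 -0.  -0.3] open 0.65 grip 0.0 j [-0.71  0.49  1.29 -0.04  1.5   1.28]
```

step_arm(
  plan=[
    {"x":0,"y":-0.5,"z":0,"rx":0,"ry":0.98,"rz":0},
    {"x":0,"y":-0.5,"z":0,"rx":0,"ry":0.98,"rz":0},
    {"x":0,"y":-0.5,"z":0,"rx":0,"ry":0.98,"rz":0},
    {"x":0,"y":-0.5,"z":0,"rx":0,"ry":0.98,"rz":0},
    {"x":0,"y":-0.5,"z":0,"rx":0,"ry":0.97,"rz":0},
    {"x":-0.9,"y":-0.5,"z":-0.05,"rx":0,"ry":0,"rz":0},
    {"x":-0.9,"y":-0.5,"z":-0.05,"rx":0,"ry":0,"rz":0},
    {"x":-0.9,"y":-0.5,"z":-0.05,"rx":0,"ry":0,"rz":0},
    {"x":-0.9,"y":-0.5,"z":-0.05,"rx":0,"ry":0,"rz":0},
    {"x":-0.9,"y":-0.5,"z":-0.05,"rx":0,"ry":0,"rz":0},
  ],
  jaw=0.2,
)

```text
t: 18.73
eef_pos: [466.1, -210.2, 285.4]
tcp_rot: [-3.142, -0.35, -0.404]
ft_force: [0.3, 0.9, -0.3]
opening: 0.403
grip_force: 0.0
```

step_arm(
  plan=[
    {"x":-0.74,"y":-0.55,"z":-0.05,"rx":0,"ry":0,"rz":0},
    {"x":-0.74,"y":-0.55,"z":-0.05,"rx":0,"ry":0,"rz":0},
    {"x":-0.74,"y":-0.55,"z":-0.05,"rx":0,"ry":0,"rz":0},
    {"x":-0.74,"y":-0.6,"z":-0.05,"rx":0,"ry":0,"rz":0},
    {"x":0,"y":0,"z":0,"rx":0,"ry":0,"rz":0},
    {"x":0,"y":0,"z":0,"rx":0,"ry":0,"rz":0},
    {"x":0,"y":0,"z":0,"rx":0,"ry":0,"rz":0},
    {"x":0,"y":0,"z":0,"rx":0,"ry":0,"rz":0},
    {"x":0,"y":0,"z":0,"rx":0,"ry":0,"rz":0},
    {"x":0,"y":0,"z":0,"rx":0,"ry":0,"rz":0},
  ],
)

```text
t: 19.57
eef_pos: [423.8, -133.0, 264.4]
tcp_rot: [3.141, -0.349, -0.406]
ft_force: [-0.6, 0.8, 0.1]
opening: 0.405
grip_force: 0.0
```

```bash
python3 - <<'E'
from bar import *
p,T=pose(1.48,20,up=0); M=T.as_matrix(); go(p,M[:,0],M[:,2])
E
```

```text
shift(units, tool now) [ 0.02 -0.02  3.56]
turn [-0.    0.    0.02]
shift(after turn) [ 0.01 -0.02  3.56]
t 19.57 pos [ 423.8 -133.   264.4] rot [ 3.141 -0.349 -0.406] F [-0.6  0.8  0.1] open 0.405 grip 0.0 j [-0.47  0.05  2.11  0.03  0.64  1.49]
```

step_arm(
  plan=[
    {"x":0,"y":0,"z":0.4,"rx":0,"ry":0,"rz":0},
    {"x":0,"y":0,"z":0.4,"rx":0,"ry":0,"rz":0},
    {"x":0,"y":0,"z":0.4,"rx":0,"ry":0,"rz":0},
    {"x":0,"y":0,"z":0.4,"rx":0,"ry":0,"rz":0},
    {"x":0,"y":0,"z":0.4,"rx":0,"ry":0,"rz":0},
    {"x":0,"y":0,"z":0.4,"rx":0,"ry":0,"rz":0},
    {"x":0,"y":0,"z":0.4,"rx":0,"ry":0,"rz":0},
    {"x":0,"y":0,"z":0.4,"rx":0,"ry":0,"rz":0},
    {"x":0,"y":0,"z":0.36,"rx":0,"ry":0,"rz":0},
    {"x":0,"y":0,"z":0,"rx":0,"ry":0,"rz":0},
  ],
)

```text
t: 20.4
eef_pos: [451.4, -144.8, 179.2]
tcp_rot: [3.141, -0.346, -0.406]
ft_force: [0.1, -0.2, 0.0]
opening: 0.399
grip_force: 0.0
```

```bash
python3 - <<'E'
from bar import *
p,T=pose(1.48,20,up=0); M=T.as_matrix(); go(p,M[:,0],M[:,2])
c=save("top","pics/top4.png"); d=save("scene","pics/scene4.png")
a=c["image"][150:230,250:330]; b=d["image"][130:210,190:270]
cv2.imwrite("pics/crop4.png",cv2.cvtColor(np.hstack([cv2.resize(q,(400,400),interpolation=cv2.INTER_CUBIC) for q in(a,b)]),cv2.COLOR_RGB2BGR))
E
```

```text
shift(units, tool now) [ 0.05 -0.02 -0.05]
turn [-0.01  0.03  0.02]
shift(after turn) [ 0.05 -0.02 -0.05]
t 20.4 pos [ 451.4 -144.8  179.2] rot [ 3.141 -0.346 -0.406] F [ 0.1 -0.2  0. ] open 0.399 grip 0.0 j [-0.46  0.23  2.18  0.05  0.39  1.47]
```

View pics/crop4.png

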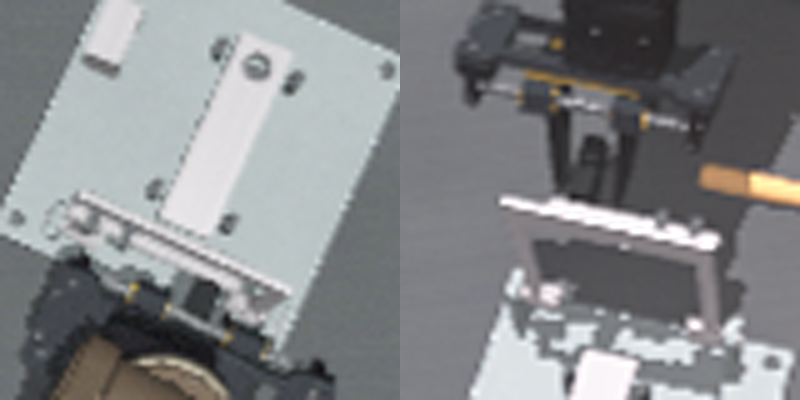

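The fingers straddle the tab: scene crop tab (595,165), fingers at (562,150) and (625,155). I'll pinch it.

step_arm(
  plan=[
    {"x":0,"y":0,"z":0,"rx":0,"ry":0,"rz":0},
    {"x":0,"y":0,"z":0,"rx":0,"ry":0,"rz":0},
    {"x":0,"y":0,"z":0,"rx":0,"ry":0,"rz":0},
    {"x":0,"y":0,"z":0,"rx":0,"ry":0,"rz":0},
    {"x":0,"y":0,"z":0,"rx":0,"ry":0,"rz":0},
    {"x":0,"y":0,"z":0,"rx":0,"ry":0,"rz":0},
    {"x":0,"y":0,"z":0,"rx":0,"ry":0,"rz":0},
    {"x":0,"y":0,"z":0,"rx":0,"ry":0,"rz":0},
    {"x":0,"y":0,"z":0,"rx":0,"ry":0,"rz":0},
    {"x":0,"y":0,"z":0,"rx":0,"ry":0,"rz":0},
  ],
  jaw=1,
)

```text
t: 21.33
eef_pos: [451.6, -144.7, 181.1]
tcp_rot: [3.141, -0.349, -0.406]
ft_force: [-2.8, -0.4, 4.8]
opening: 0.189
grip_force: 30.0
```

```bash
cat >> bar.py <<'E'
def arc(a0,a1,t0,t1,n,p0=None,R0=None,y=-25.2):
    """per-row tool shifts/turn from pose(a0,t0) to pose(a1,t1)"""
    A=np.linspace(a0,a1,n+1);B=np.linspace(t0,t1,n+1)
    for i in range(n):
        p,T=pose(A[i],B[i],y);q,S=pose(A[i+1],B[i+1],y); d=T.inv().apply(q-p)/25
        print(i,d.round(2),"ry",((T.inv()*S).as_rotvec()*10).round(2)[1])
E
python3 - <<'E'
from bar import *
p,T=pose(1.48,20); M=T.as_matrix(); go(p,M[:,0],M[:,2]); arc(1.48,-.02,20,-20,30)
E
```

```text
shift(units, tool now) [ 0.02 -0.01  0.02]
turn [-0.   -0.    0.02]
shift(after turn) [ 0.02 -0.01  0.02]
t 21.33 pos [ 451.6 -144.7  181.1] rot [ 3.141 -0.349 -0.406] F [-2.8 -0.4  4.8] open 0.189 grip 30.0 j [-0.46  0.22  2.18  0.05  0.39  1.48]
0 [ 0.27 -0.    0.04] ry -0.23
1 [0.27 0.   0.05] ry -0.23
2 [0.27 0.   0.06] ry -0.23
3 [ 0.27 -0.    0.07] ry -0.23
4 [ 0.27 -0.    0.07] ry -0.23
5 [0.27 0.   0.08] ry -0.23
6 [ 0.26 -0.    0.09] ry -0.23
7 [0.26 0.   0.1 ] ry -0.23
8 [0.26 0.   0.1 ] ry -0.23
9 [ 0.26 -0.    0.11] ry -0.23
10 [0.25 0.   0.12] ry -0.23
11 [ 0.25 -0.    0.13] ry -0.23
12 [ 0.25 -0.    0.13] ry -0.23
13 [0.24 0.   0.14] ry -0.23
14 [0.24 0.   0.15] ry -0.23
15 [ 0.23 -0.    0.15] ry -0.23
16 [0.23 0.   0.16] ry -0.23
17 [0.23 0.   0.17] ry -0.23
18 [0.22 0.   0.17] ry -0.23
19 [ 0.22 -0.    0.18] ry -0.23
20 [0.21 0.   0.19] ry -0.23
21 [0.21 0.   0.19] ry -0.23
22 [ 0.2 -0.   0.2] ry -0.23
23 [0.2 0.  0.2] ry -0.23
24 [0.19 0.   0.21] ry -0.23
25 [0.18 0.   0.21] ry -0.23
26 [ 0.18 -0.    0.22] ry -0.23
27 [0.17 0.   0.22] ry -0.23
28 [0.17 0.   0.23] ry -0.23
29 [ 0.16 -0.    0.23] ry -0.23
```

step_arm(
  plan=[
    {"x":0.27,"y":0,"z":0.04,"rx":0,"ry":-0.23,"rz":0},
    {"x":0.27,"y":0,"z":0.05,"rx":0,"ry":-0.23,"rz":0},
    {"x":0.27,"y":0,"z":0.06,"rx":0,"ry":-0.23,"rz":0},
    {"x":0.27,"y":0,"z":0.07,"rx":0,"ry":-0.23,"rz":0},
    {"x":0.27,"y":0,"z":0.07,"rx":0,"ry":-0.23,"rz":0},
    {"x":0.27,"y":0,"z":0.08,"rx":0,"ry":-0.23,"rz":0},
    {"x":0.26,"y":0,"z":0.09,"rx":0,"ry":-0.23,"rz":0},
    {"x":0.26,"y":0,"z":0.1,"rx":0,"ry":-0.23,"rz":0},
    {"x":0.26,"y":0,"z":0.1,"rx":0,"ry":-0.23,"rz":0},
    {"x":0.26,"y":0,"z":0.11,"rx":0,"ry":-0.23,"rz":0},
  ],
)

```text
t: 22.17
eef_pos: [513.6, -171.4, 177.9]
tcp_rot: [3.141, -0.115, -0.406]
ft_force: [-6.1, 1.2, 5.2]
opening: 0.188
grip_force: 30.0
```

```bash
cat > tab.py <<'E'
from bar import *
from m import L
def tab(k,a,tilt):
    p,T=pose(a,tilt); M=T.as_matrix(); go(p,M[:,0],M[:,2])
    # bar angle from strap pixels: bright points near the arm circle
    for n,roi in(("scene",(140,260,170,290)),("top",(120,240,220,350))):
        c=save(n,f"pics/{n}{k}.png"); P=pts(c)[roi[0]:roi[1],roi[2]:roi[3]]; V=c["image"][roi[0]:roi[1],roi[2]:roi[3]].min(-1)
        X=(P-H); u,v,z=X@ex,X@ey,X@ez; r=np.hypot(u,z)
        m=(r>128)&(r<156)&(abs(v)<74)&(abs(v)>40)&(V>90)&(z>-5)&(u>-30)
        if m.sum(): print(n,m.sum(),"bar angle~",np.percentile(np.arctan2(z,u)[m],[10,50,90]).round(3))
E
python3 -c "
from tab import *
tab(5,.98,6.7)"
```

```text
shift(units, tool now) [ 0.07 -0.01  0.  ]
turn [0.   0.02 0.02]
shift(after turn) [ 0.07 -0.01  0.  ]
t 22.17 pos [ 513.6 -171.4  177.9] rot [ 3.141 -0.115 -0.406] F [-6.1  1.2  5.2] open 0.188 grip 30.0 j [-0.45  0.38  1.88  0.01  0.77  1.53]
scene 74 bar angle~ [1.012 1.056 1.117]
top 30 bar angle~ [1.001 1.024 1.099]
```

step_arm(
  plan=[
    {"x":0.25,"y":0,"z":0.12,"rx":0,"ry":-0.23,"rz":0},
    {"x":0.25,"y":0,"z":0.13,"rx":0,"ry":-0.23,"rz":0},
    {"x":0.25,"y":0,"z":0.13,"rx":0,"ry":-0.23,"rz":0},
    {"x":0.24,"y":0,"z":0.14,"rx":0,"ry":-0.23,"rz":0},
    {"x":0.24,"y":0,"z":0.15,"rx":0,"ry":-0.23,"rz":0},
    {"x":0.23,"y":0,"z":0.15,"rx":0,"ry":-0.23,"rz":0},
    {"x":0.23,"y":0,"z":0.16,"rx":0,"ry":-0.23,"rz":0},
    {"x":0.23,"y":0,"z":0.17,"rx":0,"ry":-0.23,"rz":0},
    {"x":0.22,"y":0,"z":0.17,"rx":0,"ry":-0.23,"rz":0},
    {"x":0.22,"y":0,"z":0.18,"rx":0,"ry":-0.23,"rz":0},
  ],
)

```text
t: 23.1
eef_pos: [568.6, -195.0, 142.3]
tcp_rot: [3.141, 0.112, -0.406]
ft_force: [-3.7, -0.4, 9.1]
opening: 0.186
grip_force: 30.2
```

```bash
python3 -c "
from tab import *
tab(6,.48,-6.7)"
```

```text
shift(units, tool now) [ 0.03 -0.    0.03]
turn [ 0.01 -0.05  0.02]
shift(after turn) [ 0.03 -0.    0.03]
t 23.1 pos [ 568.6 -195.   142.3] rot [ 3.141  0.112 -0.406] F [-3.7 -0.4  9.1] open 0.186 grip 30.2 j [-0.44  0.58  1.62 -0.    1.06  1.54]
scene 107 bar angle~ [0.544 0.567 0.641]
top 9 bar angle~ [0.563 0.616 0.654]
```

step_arm(
  plan=[
    {"x":0.21,"y":0,"z":0.19,"rx":0,"ry":-0.23,"rz":0},
    {"x":0.21,"y":0,"z":0.19,"rx":0,"ry":-0.23,"rz":0},
    {"x":0.2,"y":0,"z":0.2,"rx":0,"ry":-0.23,"rz":0},
    {"x":0.2,"y":0,"z":0.2,"rx":0,"ry":-0.23,"rz":0},
    {"x":0.19,"y":0,"z":0.21,"rx":0,"ry":-0.23,"rz":0},
    {"x":0.18,"y":0,"z":0.21,"rx":0,"ry":-0.23,"rz":0},
    {"x":0.18,"y":0,"z":0.22,"rx":0,"ry":-0.23,"rz":0},
    {"x":0.17,"y":0,"z":0.22,"rx":0,"ry":-0.23,"rz":0},
    {"x":0.17,"y":0,"z":0.23,"rx":0,"ry":-0.23,"rz":0},
    {"x":0.16,"y":0,"z":0.23,"rx":0,"ry":-0.23,"rz":0},
  ],
)

```text
t: 24.03
eef_pos: [601.0, -209.1, 82.1]
tcp_rot: [3.141, 0.339, -0.406]
ft_force: [1.2, -3.1, 11.4]
opening: 0.186
grip_force: 30.0
```

```bash
python3 -c "
from tab import *
tab(7,-.02,-20)"
```

```text
shift(units, tool now) [-0.02 -0.    0.08]
turn [ 0.01 -0.1   0.02]
shift(after turn) [-0.02 -0.    0.08]
t 24.03 pos [ 601.  -209.1   82.1] rot [ 3.141  0.339 -0.406] F [ 1.2 -3.1 11.4] open 0.186 grip 30.0 j [-0.43  0.78  1.41 -0.01  1.29  1.55]
scene 57 bar angle~ [0.071 0.129 0.205]
top 51 bar angle~ [0.079 0.151 0.211]
```

step_arm(
  plan=[
    {"x":0.02,"y":0,"z":0.06,"rx":0,"ry":0,"rz":0},
    {"x":0.02,"y":0,"z":0.06,"rx":0,"ry":0,"rz":0},
    {"x":0.02,"y":0,"z":0.06,"rx":0,"ry":0,"rz":0},
    {"x":0.02,"y":0,"z":0.06,"rx":0,"ry":0,"rz":0},
    {"x":0.02,"y":0,"z":0.06,"rx":0,"ry":0,"rz":0},
    {"x":0.02,"y":0,"z":0.06,"rx":0,"ry":0,"rz":0},
    {"x":0,"y":0,"z":0,"rx":0,"ry":0,"rz":0},
    {"x":0,"y":0,"z":0,"rx":0,"ry":0,"rz":0},
    {"x":0,"y":0,"z":0,"rx":0,"ry":0,"rz":0},
    {"x":0,"y":0,"z":0,"rx":0,"ry":0,"rz":0},
  ],
)

```text
t: 24.97
eef_pos: [603.0, -209.9, 73.7]
tcp_rot: [3.141, 0.331, -0.406]
ft_force: [11.0, -6.1, 13.6]
opening: 0.189
grip_force: 31.1
```

```bash
python3 -c "
from tab import *
tab(8,-.02,-20)"
```

```text
shift(units, tool now) [-0.21 -0.   -0.21]
turn [ 0.01 -0.18  0.02]
shift(after turn) [-0.21 -0.   -0.21]
t 24.97 pos [ 603.  -209.9   73.7] rot [ 3.141  0.331 -0.406] F [11.  -6.1 13.6] open 0.189 grip 31.1 j [-0.43  0.79  1.41 -0.01  1.27  1.55]
scene 58 bar angle~ [0.022 0.086 0.158]
top 48 bar angle~ [0.025 0.102 0.149]
```

step_arm(
  plan=[
    {"x":0.0,"y":0,"z":0.06,"rx":0,"ry":0,"rz":0},
    {"x":0.0,"y":0,"z":0.06,"rx":0,"ry":0,"rz":0},
    {"x":0.0,"y":0,"z":0.06,"rx":0,"ry":0,"rz":0},
    {"x":0,"y":0,"z":0,"rx":0,"ry":0,"rz":0},
    {"x":0,"y":0,"z":0,"rx":0,"ry":0,"rz":0},
    {"x":0,"y":0,"z":0,"rx":0,"ry":0,"rz":0},
    {"x":0,"y":0,"z":0,"rx":0,"ry":0,"rz":0},
    {"x":0,"y":0,"z":0,"rx":0,"ry":0,"rz":0},
    {"x":0,"y":0,"z":0,"rx":0,"ry":0,"rz":0},
    {"x":0,"y":0,"z":0,"rx":0,"ry":0,"rz":0},
  ],
)

```text
t: 25.9
eef_pos: [603.1, -210.0, 71.1]
tcp_rot: [3.141, 0.327, -0.406]
ft_force: [14.5, -8.0, 24.3]
opening: 0.188
grip_force: 35.5
```

```bash
python3 -c "
from tab import *
tab(9,-.02,-20)
from m import L
for n,roi in(('scene',(140,260,170,290)),('top',(120,240,220,350))):
    c=L(f'pics/{n}9.npz'); P=pts(c)[roi[0]:roi[1],roi[2]:roi[3]]; X=P-H;u,v,z=X@ex,X@ey,P[...,2]
    for lo,hi in((-70,-45),(10,35),(40,70)):
        m=(u>124)&(u<133)&(v>lo)&(v<hi); print(n,lo,m.sum(),np.percentile(z[m],[10,50,90]).round(1) if m.any() else '')
a=c['image'][130:230,240:340]; b=np.load('pics/scene9.npz')['image'][160:260,180:280]
cv2.imwrite('pics/crop9.png',cv2.cvtColor(np.hstack([cv2.resize(q,(400,400),interpolation=cv2.INTER_CUBIC) for q in(a,b)]),cv2.COLOR_RGB2BGR))
"
```

```text
shift(units, tool now) [-0.25 -0.01 -0.31]
turn [ 0.01 -0.22  0.02]
shift(after turn) [-0.25 -0.01 -0.3 ]
t 25.9 pos [ 603.1 -210.    71.1] rot [ 3.141  0.327 -0.406] F [14.5 -8.  24.3] open 0.188 grip 35.5 j [-0.43  0.79  1.42 -0.01  1.26  1.55]
scene 55 bar angle~ [0.009 0.066 0.134]
top 48 bar angle~ [0.021 0.099 0.163]
scene -70 32 [446.8 459.4 467.5]
scene 10 52 [426.  442.5 460.2]
scene 40 10 [ 9.6 57.1 71.4]
top -70 19 [438.7 453.9 464.5]
top 10 26 [423.1 447.9 461.9]
top 40 32 [  9.2  58.9 155. ]
```

View pics/crop9.png

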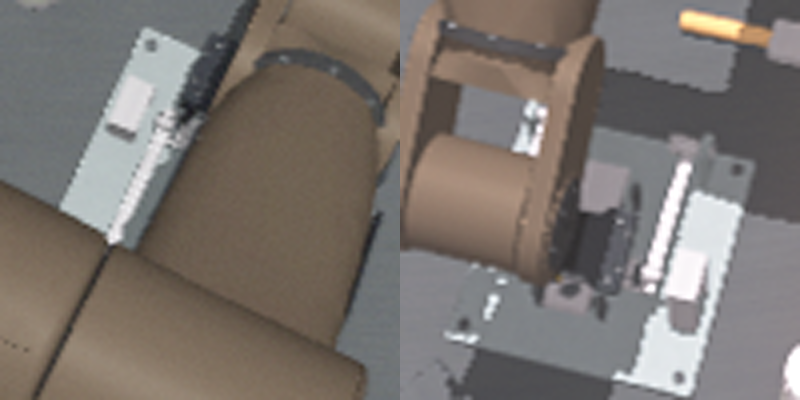

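The strap end by the keeper reads 57–59 mm, and the strap top should be 58 mm when level. The scene crop shows it lying level beside the white keeper at (685,275), and the force is rising, so the bar is down. I'll check the arm's slope once and press slightly more before sliding.

step_arm(
  plan=[
    {"x":0.0,"y":0,"z":0.06,"rx":0,"ry":0,"rz":0},
    {"x":0.0,"y":0,"z":0.04,"rx":0,"ry":0,"rz":0},
    {"x":0.0,"y":0,"z":0,"rx":0,"ry":0,"rz":0},
    {"x":0,"y":0,"z":0,"rx":0,"ry":0,"rz":0},
    {"x":0,"y":0,"z":0,"rx":0,"ry":0,"rz":0},
    {"x":0,"y":0,"z":0,"rx":0,"ry":0,"rz":0},
    {"x":0,"y":0,"z":0,"rx":0,"ry":0,"rz":0},
    {"x":0,"y":0,"z":0,"rx":0,"ry":0,"rz":0},
    {"x":0,"y":0,"z":0,"rx":0,"ry":0,"rz":0},
    {"x":0,"y":0,"z":0,"rx":0,"ry":0,"rz":0},
  ],
)

```text
t: 26.83
eef_pos: [603.1, -210.0, 70.5]
tcp_rot: [3.141, 0.324, -0.406]
ft_force: [15.8, -7.7, 35.7]
opening: 0.188
grip_force: 38.6
```

```bash
python3 -c "
from tab import *
tab(10,-.02,-20)
from m import L
for n in('scene','top'):
    c=L(f'pics/{n}10.npz'); P=pts(c)[120:260,170:350]; X=P-H;u,v,z=X@ex,X@ey,P[...,2]
    for a in range(20,160,15):
        m=(u>a)&(u<a+15)&(v>62)&(v<80)&(z>40)&(z<110); print(n,a,m.sum(),np.percentile(z[m],[20,50,80]).round(1) if m.any() else '')
"
```

```text
shift(units, tool now) [-0.25 -0.   -0.33]
turn [ 0.01 -0.25  0.02]
shift(after turn) [-0.26 -0.   -0.33]
t 26.83 pos [ 603.1 -210.    70.5] rot [ 3.141  0.324 -0.406] F [15.8 -7.7 35.7] open 0.188 grip 38.6 j [-0.43  0.79  1.42 -0.01  1.25  1.55]
scene 56 bar angle~ [-0.003  0.076  0.136]
top 47 bar angle~ [0.001 0.085 0.158]
scene 20 13 [55.8 58.2 60.3]
scene 35 11 [56.7 58.8 60.3]
scene 50 9 [56.  57.6 58.5]
scene 65 13 [53.5 57.6 59.7]
scene 80 11 [55.3 57.  59.5]
scene 95 10 [54.9 57.4 58.8]
scene 110 12 [55.3 57.2 61. ]
scene 125 8 [57.6 64.6 69.8]
scene 140 19 [55.7 63.7 69.7]
scene 155 1 [55.4 55.4 55.4]
top 20 12 [56.2 57.9 59.2]
top 35 14 [55.9 58.  60.1]
top 50 13 [57.  59.2 60.8]
top 65 15 [53.8 56.  58.6]
top 80 12 [54.1 56.4 59.5]
top 95 12 [57.9 58.7 60.8]
top 110 13 [53.  55.5 57.1]
top 125 21 [57.2 64.4 71.5]
top 140 14 [58.1 68.3 74.4]
top 155 0
```

The arm is level along its length, so the bar is fully down. Now I'll slide the bolt towards the keeper (tool −y).

step_arm(
  plan=[
    {"x":0,"y":-0.12,"z":0,"rx":0,"ry":0,"rz":0},
    {"x":0,"y":-0.12,"z":0,"rx":0,"ry":0,"rz":0},
    {"x":0,"y":-0.12,"z":0,"rx":0,"ry":0,"rz":0},
    {"x":0,"y":-0.12,"z":0,"rx":0,"ry":0,"rz":0},
    {"x":0,"y":-0.12,"z":0,"rx":0,"ry":0,"rz":0},
    {"x":0,"y":-0.12,"z":0,"rx":0,"ry":0,"rz":0},
    {"x":0,"y":-0.12,"z":0,"rx":0,"ry":0,"rz":0},
    {"x":0,"y":-0.12,"z":0,"rx":0,"ry":0,"rz":0},
    {"x":0,"y":0,"z":0,"rx":0,"ry":0,"rz":0},
    {"x":0,"y":0,"z":0,"rx":0,"ry":0,"rz":0},
  ],
)

```text
t: 27.77
eef_pos: [612.9, -187.5, 70.4]
tcp_rot: [-3.141, 0.324, -0.406]
ft_force: [18.4, -6.5, 36.3]
opening: 0.186
grip_force: 38.7
```

step_arm(
  plan=[
    {"x":0,"y":-0.12,"z":0,"rx":0,"ry":0,"rz":0},
    {"x":0,"y":-0.12,"z":0,"rx":0,"ry":0,"rz":0},
    {"x":0,"y":-0.12,"z":0,"rx":0,"ry":0,"rz":0},
    {"x":0,"y":-0.1,"z":0,"rx":0,"ry":0,"rz":0},
    {"x":0,"y":0,"z":0,"rx":0,"ry":0,"rz":0},
    {"x":0,"y":0,"z":0,"rx":0,"ry":0,"rz":0},
    {"x":0,"y":0,"z":0,"rx":0,"ry":0,"rz":0},
    {"x":0,"y":0,"z":0,"rx":0,"ry":0,"rz":0},
    {"x":0,"y":0,"z":0,"rx":0,"ry":0,"rz":0},
    {"x":0,"y":0,"z":0,"rx":0,"ry":0,"rz":0},
  ],
)

```text
t: 28.6
eef_pos: [616.7, -178.9, 70.4]
tcp_rot: [3.139, 0.324, -0.407]
ft_force: [13.5, -16.9, 35.9]
opening: 0.188
grip_force: 38.6
```

step_arm(
  plan=[
    {"x":0,"y":-0.08,"z":0,"rx":0,"ry":0,"rz":0},
    {"x":0,"y":-0.08,"z":0,"rx":0,"ry":0,"rz":0},
    {"x":0,"y":0,"z":0,"rx":0,"ry":0,"rz":0},
    {"x":0,"y":0,"z":0,"rx":0,"ry":0,"rz":0},
    {"x":0,"y":0,"z":0,"rx":0,"ry":0,"rz":0},
    {"x":0,"y":0,"z":0,"rx":0,"ry":0,"rz":0},
    {"x":0,"y":0,"z":0,"rx":0,"ry":0,"rz":0},
    {"x":0,"y":0,"z":0,"rx":0,"ry":0,"rz":0},
    {"x":0,"y":0,"z":0,"rx":0,"ry":0,"rz":0},
    {"x":0,"y":0,"z":0,"rx":0,"ry":0,"rz":0},
  ],
)

```text
t: 29.43
eef_pos: [616.8, -178.7, 70.4]
tcp_rot: [3.134, 0.325, -0.408]
ft_force: [3.9, -33.6, 35.8]
opening: 0.189
grip_force: 38.8
```

```bash
python3 -c "
from tab import *
tab(11,0,-20)
c=np.load('pics/top11.npz')['image'][130:230,240:340]; b=np.load('pics/scene11.npz')['image'][160:260,180:280]
cv2.imwrite('pics/crop11.png',cv2.cvtColor(np.hstack([cv2.resize(q,(400,400),interpolation=cv2.INTER_CUBIC) for q in(c,b)]),cv2.COLOR_RGB2BGR))"
```

```text
shift(units, tool now) [-0.33  1.37 -0.42]
turn [ 0.07 -0.24  0.  ]
shift(after turn) [-0.34  1.36 -0.42]
t 29.43 pos [ 616.8 -178.7   70.4] rot [ 3.134  0.325 -0.408] F [  3.9 -33.6  35.8] open 0.189 grip 38.8 j [-0.38  0.8   1.41 -0.    1.26  1.59]
```

View pics/crop11.png

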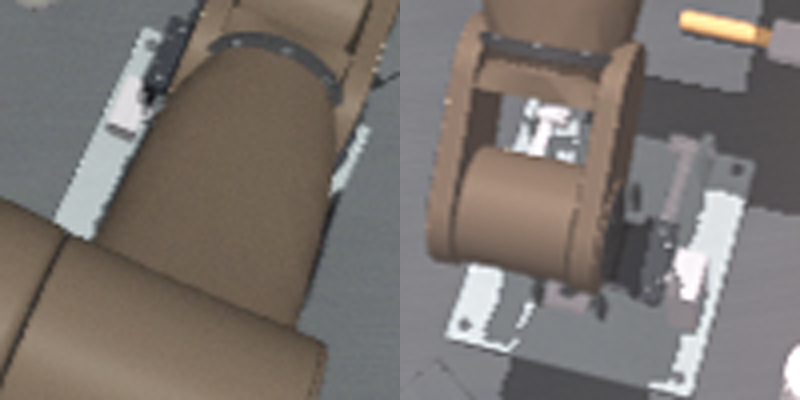

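Pushing another 4 mm gave no movement and 29 N, so the bolt is at its end stop, 34 mm from where it started. The fingers sit next to the keeper: scene crop (655,260) against (690,275). I'll relax, open slowly and back out along the tool.

step_arm(
  plan=[
    {"x":0,"y":0.08,"z":-0.1,"rx":0,"ry":0,"rz":0},
    {"x":0,"y":0.08,"z":-0.1,"rx":0,"ry":0,"rz":0},
    {"x":0,"y":0.06,"z":-0.05,"rx":0,"ry":0,"rz":0},
    {"x":0,"y":0,"z":0,"rx":0,"ry":0,"rz":0},
    {"x":0,"y":0,"z":0,"rx":0,"ry":0,"rz":0},
    {"x":0,"y":0,"z":0,"rx":0,"ry":0,"rz":0},
    {"x":0,"y":0,"z":0,"rx":0,"ry":0,"rz":0},
    {"x":0,"y":0,"z":0,"rx":0,"ry":0,"rz":0},
    {"x":0,"y":0,"z":0,"rx":0,"ry":0,"rz":0},
    {"x":0,"y":0,"z":0,"rx":0,"ry":0,"rz":0},
  ],
)

```text
t: 30.37
eef_pos: [616.3, -178.9, 72.2]
tcp_rot: [3.141, 0.331, -0.406]
ft_force: [9.8, -8.4, 7.0]
opening: 0.188
grip_force: 38.4
```

step_arm(
  plan=[
    {"x":0,"y":0,"z":0,"rx":0,"ry":0,"rz":0},
    {"x":0,"y":0,"z":0,"rx":0,"ry":0,"rz":0},
    {"x":0,"y":0,"z":0,"rx":0,"ry":0,"rz":0},
    {"x":0,"y":0,"z":0,"rx":0,"ry":0,"rz":0},
    {"x":0,"y":0,"z":0,"rx":0,"ry":0,"rz":0},
    {"x":0,"y":0,"z":0,"rx":0,"ry":0,"rz":0},
    {"x":0,"y":0,"z":0,"rx":0,"ry":0,"rz":0},
    {"x":0,"y":0,"z":0,"rx":0,"ry":0,"rz":0},
    {"x":0,"y":0,"z":0,"rx":0,"ry":0,"rz":0},
    {"x":0,"y":0,"z":0,"rx":0,"ry":0,"rz":0},
  ],
  jaw=0.25,
)

```text
t: 31.2
eef_pos: [614.1, -179.0, 72.2]
tcp_rot: [3.139, 0.336, -0.406]
ft_force: [1.2, -8.7, 10.2]
opening: 0.374
grip_force: 5.7
```

step_arm(
  plan=[
    {"x":0,"y":0,"z":0,"rx":0,"ry":0,"rz":0},
    {"x":0,"y":0,"z":0,"rx":0,"ry":0,"rz":0},
    {"x":0,"y":0,"z":0,"rx":0,"ry":0,"rz":0},
    {"x":0,"y":0,"z":0,"rx":0,"ry":0,"rz":0},
    {"x":0,"y":0,"z":-0.03,"rx":0,"ry":0,"rz":0},
    {"x":0,"y":0,"z":-0.03,"rx":0,"ry":0,"rz":0},
    {"x":0,"y":0,"z":-0.03,"rx":0,"ry":0,"rz":0},
    {"x":0,"y":0,"z":0,"rx":0,"ry":0,"rz":0},
    {"x":0,"y":0,"z":0,"rx":0,"ry":0,"rz":0},
    {"x":0,"y":0,"z":0,"rx":0,"ry":0,"rz":0},
  ],
  jaw=0.45,
)

```text
t: 32.03
eef_pos: [614.8, -177.4, 73.9]
tcp_rot: [-3.141, 0.338, -0.405]
ft_force: [2.5, 1.1, 8.4]
opening: 0.275
grip_force: 4.0
```

step_arm(
  plan=[
    {"x":0,"y":0,"z":-0.04,"rx":0,"ry":0,"rz":0},
    {"x":0,"y":0,"z":-0.04,"rx":0,"ry":0,"rz":0},
    {"x":0,"y":0,"z":-0.04,"rx":0,"ry":0,"rz":0},
    {"x":0,"y":0,"z":-0.04,"rx":0,"ry":0,"rz":0},
    {"x":0,"y":0,"z":0,"rx":0,"ry":0,"rz":0},
    {"x":0,"y":0,"z":0,"rx":0,"ry":0,"rz":0},
    {"x":0,"y":0,"z":0,"rx":0,"ry":0,"rz":0},
    {"x":0,"y":0,"z":0,"rx":0,"ry":0,"rz":0},
    {"x":0,"y":0,"z":0,"rx":0,"ry":0,"rz":0},
    {"x":0,"y":0,"z":0,"rx":0,"ry":0,"rz":0},
  ],
)

```text
t: 32.87
eef_pos: [615.3, -177.7, 77.0]
tcp_rot: [3.142, 0.341, -0.405]
ft_force: [-0.6, 0.9, 6.4]
opening: 0.275
grip_force: 2.9
```

step_arm(
  plan=[
    {"x":0,"y":0,"z":-0.04,"rx":0,"ry":0,"rz":0},
    {"x":0,"y":0,"z":-0.04,"rx":0,"ry":0,"rz":0},
    {"x":0,"y":0,"z":-0.04,"rx":0,"ry":0,"rz":0},
    {"x":0,"y":0,"z":0,"rx":0,"ry":0,"rz":0},
    {"x":0,"y":0,"z":0,"rx":0,"ry":0,"rz":0},
    {"x":0,"y":0,"z":0,"rx":0,"ry":0,"rz":0},
    {"x":0,"y":0,"z":0,"rx":0,"ry":0,"rz":0},
    {"x":0,"y":0,"z":0,"rx":0,"ry":0,"rz":0},
    {"x":0,"y":0,"z":0,"rx":0,"ry":0,"rz":0},
    {"x":0,"y":0,"z":0,"rx":0,"ry":0,"rz":0},
  ],
)

```text
t: 33.7
eef_pos: [616.2, -178.3, 79.5]
tcp_rot: [3.141, 0.341, -0.406]
ft_force: [-0.0, -0.2, 0.9]
opening: 0.277
grip_force: 0.0
```

```bash
cat > sl.py <<'E'
from tab import *
import sys
k=sys.argv[1]; go()
for n in('scene','top'):
    c=save(n,f'pics/{n}{k}.png'); P=pts(c)[120:260,170:350]; X=P-H;u,v,z=X@ex,X@ey,P[...,2]
    for s in(1,-1):
        m=(u>15)&(u<122)&(s*v>63)&(s*v<80)&(z>44)&(z<85)
        if m.sum()>20: f=np.polyfit(u[m],z[m],1); print(n,s,m.sum(),"slope",f[0].round(3),"z20,z120",np.polyval(f,[20,120]).round(1))
E
python3 sl.py 12
```

```text
t 33.7 pos [ 616.2 -178.3   79.5] rot [ 3.141  0.341 -0.406] F [-0.  -0.2  0.9] open 0.277 grip 0.0 j [-0.39  0.79  1.39  0.01  1.3   1.59]
scene 1 42 slope 0.041 z20,z120 [58.8 62.9]
scene -1 21 slope 0.118 z20,z120 [59.4 71.2]
```

The force is now zero and the bar rests against the keeper at about 0.04 rad. I'll retreat.

step_arm(
  plan=[
    {"x":0,"y":0,"z":-0.2,"rx":0,"ry":0,"rz":0},
    {"x":0,"y":0,"z":-0.3,"rx":0,"ry":0,"rz":0},
    {"x":0,"y":0,"z":-0.5,"rx":0,"ry":0,"rz":0},
    {"x":0,"y":0,"z":-0.6,"rx":0,"ry":0,"rz":0},
    {"x":0,"y":0,"z":-0.8,"rx":0,"ry":0,"rz":0},
    {"x":0,"y":0,"z":-0.8,"rx":0,"ry":0,"rz":0},
    {"x":0,"y":0,"z":-0.8,"rx":0,"ry":0,"rz":0},
    {"x":0,"y":0,"z":-0.8,"rx":0,"ry":0,"rz":0},
    {"x":0,"y":0,"z":-0.8,"rx":0,"ry":0,"rz":0},
    {"x":0,"y":0,"z":-0.8,"rx":0,"ry":0,"rz":0},
  ],
)

```text
t: 34.63
eef_pos: [665.8, -199.6, 232.2]
tcp_rot: [3.141, 0.34, -0.406]
ft_force: [0.5, -0.2, 0.8]
opening: 0.275
grip_force: 0.0
```

step_arm(
  plan=[
    {"x":0,"y":0.6,"z":-0.3,"rx":0,"ry":0,"rz":0},
    {"x":0,"y":0.8,"z":-0.3,"rx":0,"ry":0,"rz":0},
    {"x":0,"y":1,"z":-0.3,"rx":0,"ry":0,"rz":0},
    {"x":0,"y":1,"z":0,"rx":0,"ry":0,"rz":0},
    {"x":0,"y":1,"z":0,"rx":0,"ry":0,"rz":0},
    {"x":0,"y":1,"z":0,"rx":0,"ry":0,"rz":0},
    {"x":0,"y":1,"z":0,"rx":0,"ry":0,"rz":0},
    {"x":0,"y":0.8,"z":0,"rx":0,"ry":0,"rz":0},
    {"x":0,"y":0.5,"z":0,"rx":0,"ry":0,"rz":0},
    {"x":0,"y":0,"z":0,"rx":0,"ry":0,"rz":0},
  ],
)

```text
t: 35.47
eef_pos: [595.0, -381.8, 251.3]
tcp_rot: [3.141, 0.342, -0.409]
ft_force: [-0.1, -0.0, -0.3]
opening: 0.275
grip_force: 0.0
```

```bash
python3 sl.py 13; python3 -c "
from h import *
c=np.load('pics/top13.npz')['image'][130:230,240:340]; b=np.load('pics/scene13.npz')['image'][160:260,180:280]
cv2.imwrite('pics/crop13.png',cv2.cvtColor(np.hstack([cv2.resize(q,(400,400),interpolation=cv2.INTER_CUBIC) for q in(c,b)]),cv2.COLOR_RGB2BGR))"
```

```text
t 35.47 pos [ 595.  -381.8  251.3] rot [ 3.141  0.342 -0.409] F [-0.1 -0.  -0.3] open 0.275 grip 0.0 j [-0.63  0.75  1.01 -0.08  1.71  1.35]
scene 1 69 slope 0.031 z20,z120 [58.4 61.5]
scene -1 84 slope 0.058 z20,z120 [57.1 62.9]
top 1 58 slope 0.08 z20,z120 [56.5 64.5]
top -1 88 slope 0.007 z20,z120 [59.8 60.6]
```

View pics/crop13.png

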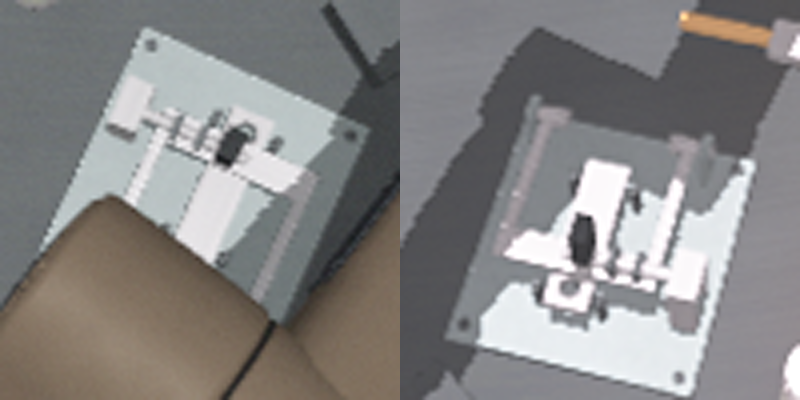

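The bar lies over the seated lug with its strap at scene crop (590,258). The bolt rod runs from the tab (583,240) into the keeper (688,275), the bar is held at about 0.04 rad, and the robot is clear. I'm handing in the job.

```bash
python3 -c "
from cell import *
print(job_done())"
```

```text
the job is handed in; nothing more can be done
None
```

The job is handed in, though no verdict came back: the lug lies in the jig, the bar is down over it at about 0.04 rad, the bolt is against its end stop under the keeper, and the arm is clear of everything.

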